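# Latch the two-part casting mould shut

### The job

Close the two-part mould with its draw latch: hook the claw fully over the keeper bar by feel, down until it lies on the bar, then swing the lever down over centre until it lies on its rubber rest and the gap between the halves is shut. Be gentle: do not press the claw hard on the keeper or ram the lever on to its rest, leave the other things where they stand, and let go at the end.

Things in the scene. Friction and masses are not known exactly. Their poses are not given: they have to be found in the camera images.
- mould: the grey-painted casting mould on its steel base plate (112 x 290 x 12 mm), fixed to the bench, its heading varies. Origin on the bench under the lever's pivot. Own +y runs along the latch from the lever towards the keeper, x is level across the latch (the plane of symmetry is x = 0), z up. The fixed half is 90 wide in x, spans y = -62 to +42 mm, top at 57 mm. Beyond its end at y = -62 only the base plate lies under the lever's end
- gap (a joint): opening between the two halves in m: 0 = shut; the moving half slides along mould +y, at most 4 mm, against about 3 N of friction; starts 1.5 to 4 mm open
- moving_half: moving half of the mould, 90 x 98 x 45 mm on top of the base plate, top at z = 57 mm. Origin at bench level in the middle of its parting face (at y = 42 mm of the mould when shut); axes as the mould's. Carries the keeper: a level round bar 8 mm thick along x, 30 mm free length, its top at z = 76 mm, and 12.5 mm behind it (+y) a guard block 18 mm thick with its top also at 76 mm; the slot between bar and guard is 30 mm wide in x and 15 mm deep
- slot_mid (a point): nominal middle of the slot between keeper bar and guard, at the height of their tops (76 mm). The keeper is screwed down in elongated holes, so the true bar, slot and guard lie up to 5 mm from there along +y or -y: this offset is not measured and must be seen or felt. It stays put in use
- lever (a joint): lever angle in rad: 0 = closed (level, pointing along mould -y, on its rubber rest), grows as it is raised and swung over towards the keeper, limit 2.4, starts 1.15 to 1.4. Closing under spring load takes up to 9 N at its end. Dead centre is near 0.35; past it the spring helps, but friction can hold it short, so press it home on the soft rest. Friction holds it at any angle unloaded
- lever_pivot (a point): the lever's hinge axis (parallel to mould x), 79 mm above the bench
- lever_end (a point): free end of the lever, on its middle line, 90 mm from the pivot. The lever is a steel plate 18 mm wide (in x) and 6 mm thick with a 9 mm roll at its end
- handle: the lever's plate; origin on the hinge axis, own -y along the lever to its end
- rest: soft rubber rest, 16 x 16 x 19 mm, on the fixed half, on which the closed lever lies 53 mm from its pivot; gives about 5 N per mm; origin under its middle
- claw (a joint): angle of the claw against the lever in rad; its slope above level is claw minus lever (starts 0.75 to 1.1). It hangs on a crank pin of the lever 20 mm from the pivot; with the lever at angle a the pin lies, from the pivot, 20 mm x cos(3.49 - a) along mould +y and 20 mm x sin(3.49 - a) up: the farther open the lever, the farther the claw reaches to +y. Moving the tab moves both. Friction holds the claw when raised steeply; near level it drops by its weight
- hook: the claw's sprung front part: a tongue 14 mm wide and 8 mm thick on the claw's middle line, from 75 mm to 120 mm from the crank pin, with a 5 mm thick lip bent down at its end, leaning 12 degrees back towards the lever. Origin on the crank pin when unstretched, own +y along the claw to its end, z up at right angles to it
- claw_spring (a joint): stretch of the claw's spring in m, 0 = unstretched; 8 N preload, then 3 N per mm, at most 19 mm. With the latch properly closed it is stretched 1.5 to 14 mm
- tab (a point): centre of the claw's upright thumb tab, a disc of radius 10 mm and 12 mm thick (in mould x), 100 mm from the crank pin along the claw and 28 mm above its middle line. Can be pinched from above across x
- hook_tip (a point): middle of the lower edge of the hook's lip: 116.1 mm from the crank pin along the claw and 15.5 mm below its middle line (16.1 mm farther out and 43.5 mm below the tab's centre). When hooked, the tongue lies on the bar and this point is about 12 mm below the bar's top, between bar and guard
- nut: bystander: loose rusty nut, 30 x 34 x 16 mm, lying on the base plate beyond the fixed half, about under the closed lever's end
- small_can: bystander: small rusty can, 70 mm wide, 85 mm high
- nipple: bystander: rusty pipe nipple standing upright, 42 mm wide, 90 mm high

How it is judged:
By the outcome, as a careful person would: the job done as asked, in the order asked, and still so for the second after the job is handed in, with the robot touching nothing.
It also fails if it takes over 72 s, if anything falls off the work surface, if the arm or the gripper's body presses on something with over 40 N, if the wrist force passes 120 N, or if a joint passes its speed limit or range.

### The arm

A 6-joint arm with a two-finger parallel gripper is mounted at the origin on the work surface; the furniture and walls round the work are solid. World frame = base frame: x ahead of the robot, y to its left, z up, the work surface at z = 0. Lengths are in m, angles in rad, forces in N, time in s.
With the tool pointing down it reaches from about 0.3 to 0.85 m from the base axis. Payload 4.2 kg.
Tool frame: the origin (TCP) lies at the very end of the fingers, on their centre line; the grasp point (between the pads) lies 19 mm behind it; z points along the fingers, y is the line along which they close (so a half turn about z gives the same grasp; the last joint's range is limited). The gripper opens to 91 mm and grips with 3 to 60 N. Pads are 32 mm wide; open, the fingers measure 118 mm over their backs; the gripper's body (76 mm by 178 mm) begins 60 mm behind the grasp point.
Start: joints at [-1.122, 0.32, 1.565, -0, 1.257, -0.02], TCP at [0.26, -0.513, 0.214] pointing down, gripper open.
Joint ranges: [-3.11, 3.11], [-0.84, 2.01], [0.21, 2.61], [-1.34, 4.49], [0.05, 2.63], [-2.56, 2.56]. Speed limits (rad/s): [2.57, 2.57, 3.14, 3.14, 3.14, 3.14].

### API

Orientations are given as a unit quaternion [x, y, z, w].
In Python, from bench import bot gives the robot as it stands.
- The arm moves only by the tool move_arm, never from a script. Its argument "commands" is a list of rows, each an object of numbers: "dx", "dy", "dz": the shift along the world's x, y, z in m; "ax", "ay", "az": the turn, a rotation vector about the world's x, y, z in degrees. In form: [{"dx": .., "dy": .., "dz": .., "ax": .., "ay": .., "az": ..}, ...]. A call has 1 to 10 rows; each row is the pose to reach, as a shift and turn from the pose commanded when the call began; what a row does not reach only later rows make up. A row lasts 1/12 s, in which the tool goes at most 41.7 mm and 7.16 degrees, less where a joint would pass 70% of its speed; a pose out of reach is approached as far as the arm can. A call with a gripper value outside its range is refused whole. "grip" is the closure in counts, from 0 (fully open) to 255 (shut), set as the call begins (left out, the last holds). The fingers move at their own pace and stop on an object; the grip force is fixed at half the most. Time passes only in rows, so rows that repeat a pose let the fingers close. It gives the time, the measured TCP pose, the force, the opening and the grip force at its end, in the units of the state.
- bot.observe(): the state, without advancing time (a new reading comes with each control period).
- bot.get_image(name): name is "side" or "top"; returns (picture, depth): 400x640x3 uint8, red, green, blue; 400x640 float32, m along the optical axis (not along the pixel's ray), 0 where there is no reading.
- bot.camera_model(name): a dict with "camera_matrix" (3x3 intrinsics, pixels), "R" (3x3) and "t" (3): a world point X has camera coordinates R X + t. Camera axes: x right, y down, z forward; pixel columns grow to the right and rows downward; lengths in m; the calibration is good to about 2 mm. A picture is of the moment at which its call begins. camera_model takes no time and is no camera call.
- bot.hand_in(): hands the job in; it is judged then, once.
The state is a dict: "time_s": time; "qpos": joint angles; "joint_velocities": joint speeds; "joint_efforts": joint torques, N m; "position": TCP position; "eef_rot": TCP orientation; "wrist_force": force on the tool from outside, world axes, zero at the start; "ft_torque": the same for the moment, N m; "finger_gap": finger opening in m; "finger_force": force on a finger pad.
Only numpy, scipy, OpenCV 4.12 (cv2) and the standard library are available. Lean on these libraries where they do the work, as an engineer would, in place of code of your own. Each camera call takes 0.05 s, during which the arm holds its last target. There are 200 camera calls.

## Working session

There is one attempt and no reset: what is moved stays moved. The work goes in short steps, Python scripts to look and compute and a tool call to move; the robot and the scene stay as the last step left them, time stands still between calls to the robot, and variables do not carry over. Pictures are saved under pics/ and viewed, at most 10 in all, crops included, and the job is handed in when it is done.

Besides the shell and the picture viewer there is one more tool, called after "Emit:" as name(argument=value, ...), one argument or row to a line, values as JSON. move_arm: Moves the arm, as the interface text tells. Its arguments: {"type":"object","properties":{"commands":{"type":"array"},"grip":{"type":"number"}},"required":["commands"]}

```bash
mkdir -p pics; ls; cat > h.py <<'E'
import numpy as np, cv2, json
from bench import bot
np.set_printoptions(precision=4,suppress=True)
def snap(n):
    im,d=bot.get_image(n); np.save(f'{n}_im.npy',im); np.save(f'{n}_d.npy',d); return im,d
def world(n,u,v,d):
    m=bot.camera_model(n); K=np.array(m['camera_matrix']);R=np.array(m['R']);t=np.array(m['t'])
    c=np.linalg.inv(K)@np.array([u,v,1.])*d
    return R.T@(c-t)
def proj(n,X):
    m=bot.camera_model(n); c=np.array(m['R'])@np.array(X)+np.array(m['t']); p=np.array(m['camera_matrix'])@c; return p[:2]/p[2]
def cloud(n,d):
    m=bot.camera_model(n); K=np.array(m['camera_matrix']);R=np.array(m['R']);t=np.array(m['t'])
    v,u=np.mgrid[:d.shape[0],:d.shape[1]]
    c=np.stack([(u-K[0,2])/K[0,0]*d,(v-K[1,2])/K[1,1]*d,d],-1)
    return (c-t)@R
E
python3 - <<'E'
from h import *
for n in('side','top'):
    im,d=snap(n); cv2.imwrite(f'pics/{n}0.png',im[:,:,::-1]); m=bot.camera_model(n); print(n,m, (-np.array(m['R']).T@m['t']))
print(bot.observe())
E
```

```text
pics
side {'camera_matrix': array([[418.8686,   0.    , 320.6113],
       [  0.    , 418.8686, 199.3982],
       [  0.    ,   0.    ,   1.    ]]), 'R': array([[-0.9443, -0.3289,  0.0099],
       [-0.2227,  0.6167, -0.755 ],
       [ 0.2422, -0.7152, -0.6556]]), 't': array([0.4229, 0.1604, 1.0279])} [0.1861 0.7753 0.7909]
top {'camera_matrix': array([[492.0786,   0.    , 323.7148],
       [  0.    , 492.0786, 196.8152],
       [  0.    ,   0.    ,   1.    ]]), 'R': array([[-0.0064, -0.9999,  0.0122],
       [-0.9932,  0.0049, -0.1164],
       [ 0.1164, -0.0128, -0.9931]]), 't': array([0.0179, 0.4225, 1.0939])} [0.2925 0.0299 1.1354]
{'time_s': 0.1, 'qpos': array([-1.122 ,  0.3202,  1.5655, -0.    ,  1.2574, -0.02  ]), 'joint_velocities': array([ 0.0005, -0.0022, -0.0041,  0.0005, -0.0005,  0.0013]), 'joint_efforts': array([ -0.0002, -41.3333, -23.251 ,   0.0728,   0.0422,  -0.    ]), 'position': array([ 0.2596, -0.5126,  0.2132]), 'eef_rot': array([ 0.9727,  0.2323, -0.0002, -0.0008]), 'wrist_force': array([ 0.4173,  0.7531, -0.4692]), 'ft_torque': array([0.0033, 0.022 , 0.0255]), 'finger_force': 0.0, 'finger_gap': 0.09129427362837703}
```

View pics/side0.png

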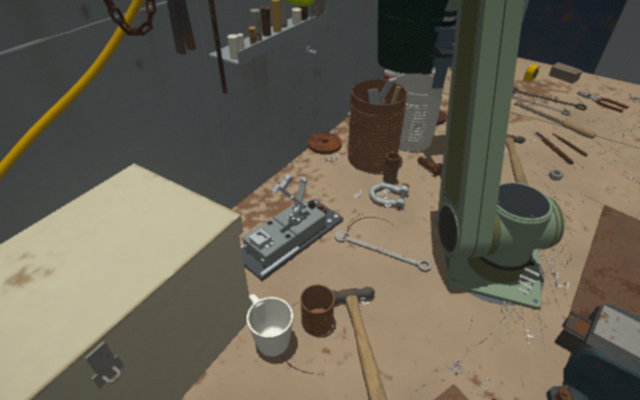

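View pics/top0.png

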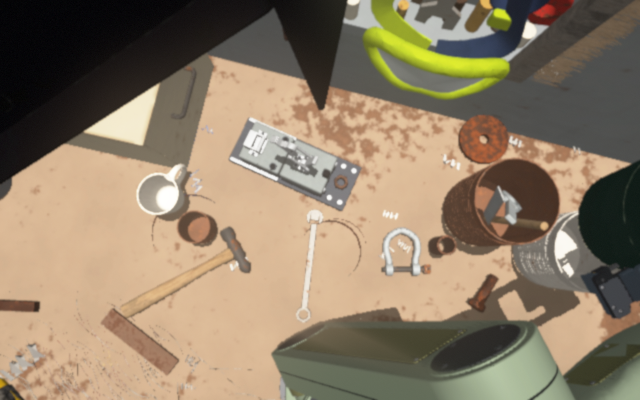

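The mould is at about (295,163) in top and (292,233) in side. The keeper is to the left and the raised lever at about (300,155) in top. I'll enlarge both.

```bash
python3 - <<'E'
from h import *
t=np.load('top_im.npy')[110:215,225:365]; s=np.load('side_im.npy')[165:285,225:365]
a=cv2.resize(t,None,fx=5.6,fy=5.6,interpolation=cv2.INTER_CUBIC); cv2.imwrite('pics/tc.png',a[:,:,::-1])
a=cv2.resize(s,None,fx=5,fy=5,interpolation=cv2.INTER_CUBIC); cv2.imwrite('pics/sc.png',a[:,:,::-1])
d=np.load('top_d.npy'); P=cloud('top',d)
Z=P[115:212:3,228:365:4,2]*1000
for r in Z.round().astype(int): print(' '.join(f'{x:3d}' for x in r))
E
```

```text
4  -1   0  -2   3  -1   4  -5   0   5  -1   1   0  -3  -3  -1  -2  -1   0  -2  -2  -1  -2  -1   3  -1  -1   0   1   0  -1  -1  -3  -1   3
  0   3   1  -1   4  14  19  -2   2  -1   1   3   4   1   1   0   0  -1  -3   2  -1   6   3  -4   0  -2  -3  -2   1  -1   3  -4   1   3  -2
  2   1  -1  -2   1  14  20  53   0   2  -1   2  -2  -3   0   3  -2   0  -8   1  -1  -2  -3 1135   1   2   4   2   1   0   1   0  -2  -1   2
  0   4   1   5  -1  10  13  58  55  22   1   1   0  -3  -4   1  -2   1  -1   1  -5   1   3   0  -1  -2   2  -2  -5  -3  -3   2   1  -2  -3
  4  -2   1   3  14  14  55  56  58  58  54  20  -1   2  -1   0   0  -1   1  -1   1   2   1  -3   1  -1   1  -2  -2   2   1   1   0   0  -4
  1   1   0  -1  11  13  75  58  61  56  55  57  59  -2   0   0  -3  -4  -2  -1  -2  -2  -1   1   0   0   0   4  -4  -1  -2  -6   1  -3  -2
  0   0  -1  -1   9  71  72  73  58  58  60  56  57  59  19  -3  -3  -3  -2  -1   2   1   1   5   0  -1  -3  -2  -4  -2  -2   3  -1   4  -2
  4   0  -2  16  10  79  75  65  66  76  57 188 196  56  56  57  20  -2   2   1  -3  -4   1  -2  -1  -2   0   0   2   1  
[... 2827 characters left out ...]

  2  -3   1  -1   1  -1  -2   3  -2   4  -3  -1   5  -3   5   1   2  -4   3  -1   2  -3   9  16   9  18   6  13  10  14  -1   1   0   3  -2
  3  -2  -1   1  -1   1   1  -2   1  -5  -5   0   0   1  -4   0   0   1  -1  -1  -1  -2   0   0   7  12  10  15  17  13   2  -2   3  -2   2
 -2  -2  -4   3   1   0   1   1   1   1  -2   2  -1   5  -4   0   0   2   0   0   2   3   0  -1  -1  -6  11  15  11  12   1   1   0   0   1
 -2  -1   1  -3  -1  -1  -3  -1   0   0  -2   2   2  -1   0   1  -3   0  -1   1   0   1  -2  -2  -2   1  -3  12  14  -1  -1  -3  -2  -2   0
  0  -1   1  -1  -2   0  -5  -1  -3   1  -2   3  -1   3   4  -1   1  -2   0   0   0   7  14  -3  -2  -3   0   2   0  -2  -1  -1  -3   3   2
```

View pics/tc.png

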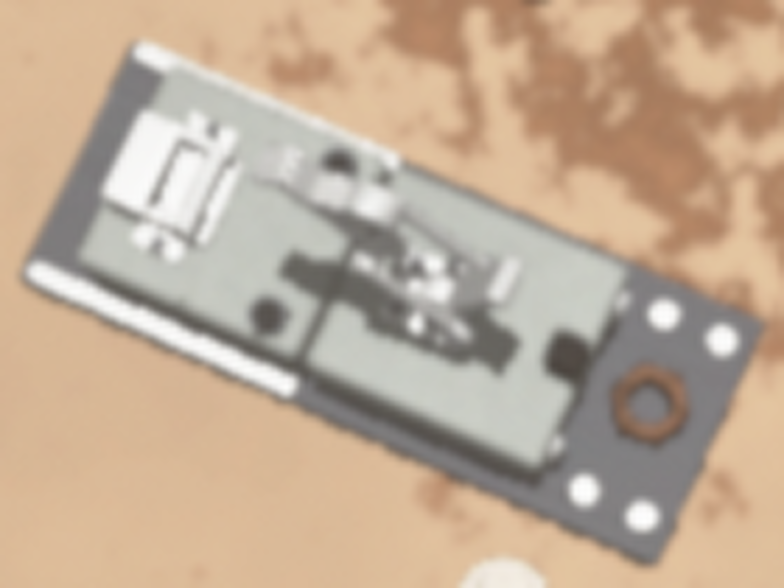

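View pics/sc.png

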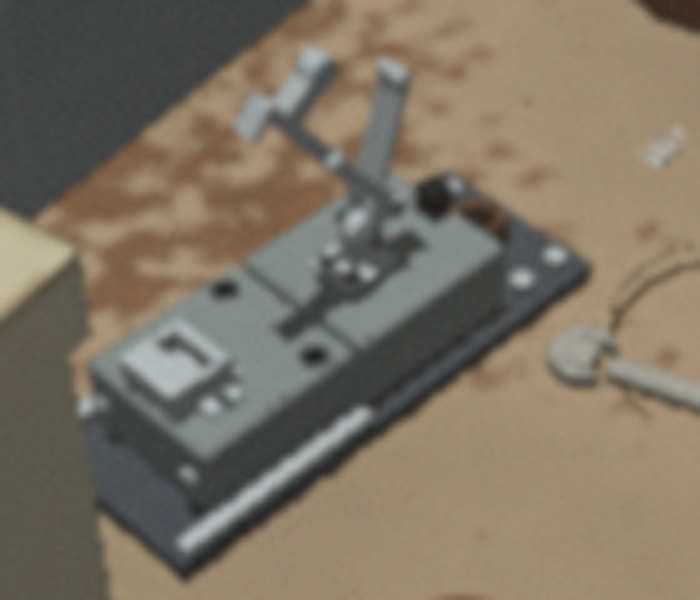

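Top crop: plate corners are (135,42), (22,275), (655,565) and (765,320). The keeper block is at about (170,185), the lifted claw with tab at about (345,190), and the lever end at (505,280). The side crop shows the hook end at (255,115), tab at (315,65) and lever end at (393,72). Next I'll compute the mould frame.

```bash
cat >> h.py <<'E'
def ray(n,u,v,z):
    m=bot.camera_model(n); K=np.array(m['camera_matrix']);R=np.array(m['R']);t=np.array(m['t'])
    c=-R.T@t; d=R.T@np.linalg.inv(K)@np.array([u,v,1.]); return c+d*(z-c[2])/d[2]
def tc(p): return (p[0]+.5)/5.6-.5+225,(p[1]+.5)/5.6-.5+110
def sc(p): return (p[0]+.5)/5-.5+225,(p[1]+.5)/5-.5+165
def tri(a,b):
    A=[];B=[]
    for n,(u,v) in(('top',a),('side',b)):
        m=bot.camera_model(n);K=np.array(m['camera_matrix']);M=K@np.c_[m['R'],m['t']]
        for k,w in((0,u),(1,v)):
            r=M[k]-w*M[2]; A.append(r[:3]);B.append(-r[3])
    x,res,_,_=np.linalg.lstsq(np.array(A),np.array(B),rcond=None); return x
E
python3 - <<'E'
from h import *
c=[ray('top',*tc(p),.012) for p in [(135,42),(22,275),(655,565),(765,320)]]
for x in c: print('plate',x)
for i in range(4): print(np.linalg.norm(c[i]-c[(i+1)%4]))
m=sum(c)/4; e=(c[0]+c[1]-c[2]-c[3]); e/=np.linalg.norm(e); print('mid',m,'ydir',e,np.degrees(np.arctan2(e[1],e[0])))
ex=np.array([e[1],-e[0],0])
f=lambda p:((p-m)@ex*1000,(p-m)@e*1000,p[2]*1000)
for nm,p in dict(fixA=(628,268),fixB=(540,468),partA=(400,168),partB=(303,365)).items(): print(nm,f(ray('top',*tc(p),.057)))
for nm,p in dict(fixA=(500,240),partA=(250,268),partB=(358,348)).items(): print('s',nm,f(ray('side',*sc(p),.057)))
for nm,p in dict(platefront=(185,578),platefar=(590,270)).items(): print('s',nm,f(ray('side',*sc(p),.012)))
for nm,a,b in [('leverend',(505,280),(393,72)),('tab',(345,190),(315,65)),('hook',(283,165),(255,115))]:
    x=tri(tc(a),sc(b)); print(nm,x,f(x))
# cloud height fit
P=cloud('top',np.load('top_d.npy'))[100:220,220:370].reshape(-1,3)
q=(P-m); Y=q@e; X=q@ex
s=(abs(P[:,2]-.057)<.006); print('top surf range', np.percentile(X[s],[.5,1,2,98,99,99.5])*1e3,np.percentile(Y[s],[.5,1,2,98,99,99.5])*1e3)
E
```

```text
plate [0.6127 0.1896 0.012 ]
plate [0.514  0.2351 0.012 ]
plate [ 0.3923 -0.0253  0.012 ]
plate [ 0.4938 -0.0719  0.012 ]
0.10867423785467838
0.2874623246298758
0.11170473502324169
0.2873128099803927
mid [0.5032 0.0819 0.012 ] ydir [0.4184 0.9083 0.    ] 65.26559439312896
fixA (np.float64(43.38393776313095), np.float64(-85.15216960562648), np.float64(56.99999999999994))
fixB (np.float64(-44.1429246895949), np.float64(-86.41499679331108), np.float64(56.99999999999994))
partA (np.float64(42.622813577530195), np.float64(14.32936891634596), np.float64(56.99999999999994))
partB (np.float64(-45.56700611751273), np.float64(15.917866214874225), np.float64(56.99999999999994))
s fixA (np.float64(-40.289418005224455), np.float64(-86.34851456451297), np.float64(57.00000000000005))
s partA (np.float64(35.73081802232266), np.float64(17.82201887739853), np.float64(57.00000000000005))
s partB (np.float64(-44.311850312327934), np.float64(18.39596221642844), np.float64(56.99999999999994))
s platefront (np.float64(-62.01580882853622), np.float64(147.41951652670076), np.float64(12.00000000000001))
s platefar (np.float64(-58.29836933381686), np.float64(-138.91457853278322), np.float64(12.00000000000001))
leverend [0.4817 0.0349 0.1641] (np.float64(0.13772277180865736), np.float64(-51.7170332845271), np.float64(164.06551744526178))
tab [0.5026 0.0889 0.2038] (np.float64(-3.4629751990464963), np.float64(6.119293488515112), np.float64(203.7649627539611))
hook [0.5186 0.1125 0.1868] (np.float64(1.1446412610810814), np.float64(34.21465550869296), np.float64(186.78481856390397))
top surf range [-44.8876 -44.5691 -43.9172  42.8868  43.8128  44.4817] [-85.6785 -84.9387 -83.2272 111.3553 114.2139 115.9534]
```

```bash
cat >> h.py <<'E'
E_Y=np.array([0.4184,0.9083,0]);E_X=np.array([E_Y[1],-E_Y[0],0]); O=np.array([.5032,.0819,0])-.024*E_Y
def tom(p): q=np.asarray(p)-O; return np.stack([q@E_X,q@E_Y,q[...,2]],-1)*1000
def fromm(x,y,z): return O+(x*E_X+y*E_Y)/1000+np.array([0,0,z/1000])
E
python3 - <<'E'
from h import *
out=[]
for n in('top','side'):
    im=np.load(n+'_im.npy')
    ys=np.arange(90,160,.18);xs=np.arange(-40,40,.18)
    mp=np.array([[proj(n,fromm(x,y,76)) for y in ys] for x in xs]).astype(np.float32)
    r=cv2.remap(im,mp[...,0],mp[...,1],cv2.INTER_CUBIC)
    for y in range(90,160,10): cv2.line(r,(int((y-90)/.18),0),(int((y-90)/.18),8 if y%50 else 20),(255,0,0),1)
    out.append(r)
cv2.imwrite('pics/rect.png',np.hstack(out)[:,:,::-1])
P=np.vstack([cloud(n,np.load(n+'_d.npy')).reshape(-1,3) for n in('top','side')])
P=P[np.isfinite(P).all(1)];q=tom(P); 
g=(P[:,2]<1)&(P[:,2]>.1)
for y0 in range(-200,300,50):
    print(y0,[ (lambda s:int(np.percentile(s,98)*1000) if len(s)>15 else 0)(P[g&(abs(q[:,0]-x0)<25)&(abs(q[:,1]-y0)<25)][:,2]) for x0 in range(-250,251,50)])
E
```

```text
Traceback (most recent call last):
  File "h.py", line 11, in proj
    m=bot.camera_model(n); c=np.array(m['R'])@np.array(X)+np.array(m['t']); p=np.array(m['camera_matrix'])@c; return p[:2]/p[2]
ValueError: time passes only in moves, steps and waits
```

```bash
sed -i 's/bot.camera_model(n)/CM[n]/' h.py; sed -i '2a CM={n:bot.camera_model(n) for n in ("top","side")}' h.py
cat > rect.py <<'E'
from h import *
def rect(n,im,z,y0,y1,x0,x1,s):
    X,Y=np.meshgrid(np.arange(x0,x1,s),np.arange(y0,y1,s),indexing='ij')
    W=O+(X[...,None]*E_X+Y[...,None]*E_Y)/1000+np.array([0,0,z/1000])
    m=CM[n];c=W@np.array(m['R']).T+np.array(m['t']);p=c@np.array(m['camera_matrix']).T
    mp=(p[...,:2]/p[...,2:]).astype(np.float32)
    r=cv2.remap(im,mp[...,0],mp[...,1],cv2.INTER_CUBIC)
    for y in range(y0,y1,10): cv2.line(r,(int((y-y0)/s),0),(int((y-y0)/s),20 if y%50==0 else 8),(255,0,0),1)
    return r
E
python3 - <<'E'
from rect import *
cv2.imwrite('pics/rect.png',np.hstack([rect(n,np.load(n+'_im.npy'),76,90,160,-40,40,.18) for n in('top','side')])[:,:,::-1])
P=np.vstack([cloud(n,np.load(n+'_d.npy')).reshape(-1,3) for n in('top','side')])
P=P[np.isfinite(P).all(1)];q=tom(P); 
g=(P[:,2]<1)&(P[:,2]>.1)
for y0 in range(-200,300,50):
    print(y0,[ (lambda s:int(np.percentile(s,98)*1000) if len(s)>15 else 0)(P[g&(abs(q[:,0]-x0)<25)&(abs(q[:,1]-y0)<25)][:,2]) for x0 in range(-250,251,50)])
E
```

```text
-200 [648, 0, 0, 0, 0, 0, 621, 623, 672, 443, 493]
-150 [0, 0, 0, 0, 0, 0, 627, 627, 629, 443, 490]
-100 [0, 0, 0, 992, 0, 0, 625, 624, 621, 471, 496]
-50 [0, 0, 0, 965, 927, 169, 603, 609, 444, 461, 508]
0 [0, 0, 0, 870, 877, 202, 0, 0, 454, 465, 517]
50 [0, 0, 912, 913, 0, 201, 0, 563, 0, 0, 527]
100 [0, 815, 894, 0, 0, 0, 0, 563, 562, 0, 540]
150 [0, 0, 0, 0, 0, 0, 0, 584, 573, 546, 542]
200 [0, 0, 0, 0, 0, 0, 0, 0, 577, 562, 514]
250 [0, 0, 308, 308, 308, 307, 306, 0, 588, 577, 0]
```

View pics/rect.png

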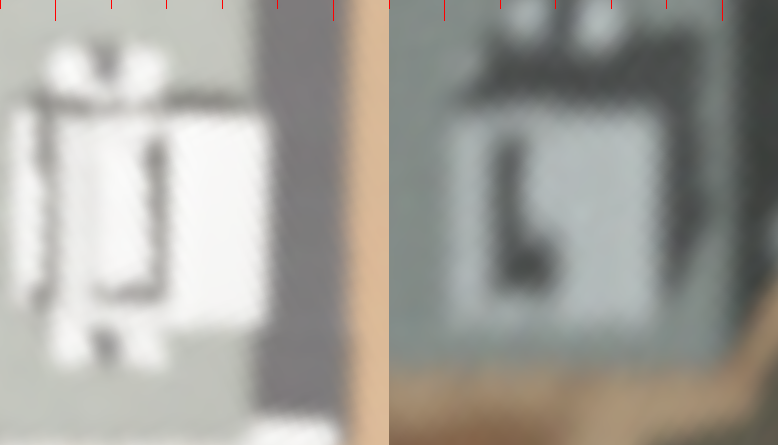

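The rectified top view (0.18 mm/px, y from 90) shows the keeper block from y=99.5 to 138.5. The slot's guard edge is at px 165, so y≈119.7, and its bar edge is at px ~97, so y≈107.5. In the side view the guard edge is also at ≈119.5, so the slot middle is ≈113.5.

```bash
cat >> h.py <<'E'
def pin(a): return np.array([20*np.cos(3.49-a),79+20*np.sin(3.49-a)])
def cl(a,s,p): c,n=np.cos(s),np.sin(s); return pin(a)+np.array([c*p[0]-n*p[1],n*p[0]+c*p[1]])
TAB=(100,28);TIP=(116.1,-15.5)
from scipy.optimize import fsolve
def inv(pt,y,z,g): return fsolve(lambda q:cl(q[0],q[1],pt)-[y,z],g)
E
python3 - <<'E'
from h import *
for a,s in [(1.256,.926)]: print('tab',cl(a,s,TAB),'tip',cl(a,s,TIP),'tongue end',cl(a,s,(120,4)))
g=(1.9,.2)
for z in (100,95,90,85,80,76,72,68,66,64,62):
    q=inv(TIP,112,z,g); print(z,q,'tab',cl(*q,TAB)); g=q
T=fromm(0,*cl(1.256,.926,TAB)); print('tab world',T)
P=np.vstack([cloud(n,np.load(n+'_d.npy')).reshape(-1,3) for n in('top','side')]);q=tom(P)
g=(abs(q[:,1]-25)<150)&(abs(q[:,0]-70)<60)&(q[:,2]>230)&(q[:,2]<1000); print(g.sum(),np.percentile(q[g],[1,25,50,75,99],axis=0))
# claw cloud from both cams
for n in('top','side'):
    q=tom(cloud(n,np.load(n+'_d.npy')).reshape(-1,3)); g=(abs(q[:,0])<25)&(abs(q[:,1]-30)<100)&(q[:,2]>120)&(q[:,2]<230)
    k=q[g]; k=k[np.lexsort((k[:,1],))]; print(n,len(k)); print(k[::max(1,len(k)//40)].round().astype(int).tolist())
E
```

```text
tab [ 25.4125 191.5117] tip [ 69.8553 178.2341] tongue end [ 56.6145 193.0713]
100 [1.6604 0.1469] tab [ 89.7044 140.6739]
95 [1.6623 0.1042] tab [ 91.464 136.59 ]
90 [1.6754 0.0609] tab [ 93.2836 132.44  ]
85 [1.7001 0.017 ] tab [ 95.162  128.2197]
80 [ 1.7365 -0.0273] tab [ 97.0949 123.9238]
76 [ 1.7741 -0.0631] tab [ 98.6749 120.4286]
72 [ 1.8191 -0.099 ] tab [100.2785 116.8784]
68 [ 1.8712 -0.1349] tab [101.898  113.2704]
66 [ 1.8999 -0.1529] tab [102.7109 111.4442]
64 [ 1.9303 -0.1707] tab [103.5242 109.6029]
62 [ 1.9623 -0.1885] tab [104.3367 107.7464]
tab world [0.5038 0.0832 0.1915]
5122 [[  63.3546 -123.9649  401.4774]
 [  74.2939 -100.7211  546.675 ]
 [  94.3905  -76.4029  574.7624]
 [ 111.9851   78.7371  597.5887]
 [ 123.4753  170.4712  625.0168]]
top 420
[[2, -32, 167], [-2, -29, 163], [2, -28, 171], [-9, -26, 153], [1, -23, 165], [-5, -19, 144], [-9, -16, 134], [3, -13, 126], [-15, 2, 124], [15, 6, 128], [-15, 8, 129], [-2, 12, 139], [10, 13, 133], [13, 14, 140], [-15, 15, 137], [-5, 16, 200], [1, 17, 146], [-3, 18, 141], [-4, 18, 201], [-8, 19, 150], [-15, 21, 149], [-4
[... 267 characters left out ...]
, 59, 195], [5, 62, 189], [-7, 66, 186]]
side 379
[[1, -31, 165], [3, -26, 166], [-1, -25, 163], [5, -24, 163], [-6, -24, 164], [3, -23, 153], [-2, -21, 156], [-2, -20, 138], [0, -19, 148], [-8, -18, 130], [-2, -17, 137], [4, -16, 131], [-5, -14, 125], [4, -13, 126], [-14, 6, 120], [-15, 12, 128], [-5, 16, 188], [-5, 19, 193], [-6, 21, 186], [-13, 22, 151], [-4, 24, 150], [-7, 25, 189], [-5, 26, 185], [3, 27, 199], [-12, 28, 145], [-6, 29, 199], [-6, 31, 180], [-5, 32, 180], [-7, 33, 190], [-6, 35, 155], [3, 37, 190], [-1, 38, 187], [-3, 40, 187], [1, 42, 188], [-6, 44, 169], [-8, 48, 182], [-6, 52, 184], [5, 56, 194], [-5, 59, 196], [4, 61, 186], [-5, 64, 181], [-5, 66, 185], [-6, 70, 185]]
```

Emit:
move_arm(
  commands=[
    {"dx": 0.03, "dy": 0.04, "dz": 0.05, "az": 4},
    {"dx": 0.04, "dy": 0.08, "dz": 0.05, "az": 8},
    {"dx": 0.05, "dy": 0.12, "dz": 0.05, "az": 12},
    {"dx": 0.06, "dy": 0.16, "dz": 0.05, "az": 16},
    {"dx": 0.06, "dy": 0.2, "dz": 0.05, "az": 20},
    {"dx": 0.06, "dy": 0.24, "dz": 0.05, "az": 24},
    {"dx": 0.07, "dy": 0.28, "dz": 0.05, "az": 28},
    {"dx": 0.08, "dy": 0.32, "dz": 0.05, "az": 32},
    {"dx": 0.09, "dy": 0.36, "dz": 0.05, "az": 36},
    {"dx": 0.1, "dy": 0.4, "dz": 0.05, "az": 38.4},
  ],
  grip=0,
)

```text
validation failed for argument at $.co...
```

Emit:
move_arm(
  commands=[
    {"dx": 0.03, "dy": 0.04, "dz": 0.05, "ax": 0, "ay": 0, "az": 4},
    {"dx": 0.04, "dy": 0.08, "dz": 0.05, "ax": 0, "ay": 0, "az": 8},
    {"dx": 0.05, "dy": 0.12, "dz": 0.05, "ax": 0, "ay": 0, "az": 12},
    {"dx": 0.06, "dy": 0.16, "dz": 0.05, "ax": 0, "ay": 0, "az": 16},
    {"dx": 0.06, "dy": 0.2, "dz": 0.05, "ax": 0, "ay": 0, "az": 20},
    {"dx": 0.06, "dy": 0.24, "dz": 0.05, "ax": 0, "ay": 0, "az": 24},
    {"dx": 0.07, "dy": 0.28, "dz": 0.05, "ax": 0, "ay": 0, "az": 28},
    {"dx": 0.08, "dy": 0.32, "dz": 0.05, "ax": 0, "ay": 0, "az": 32},
    {"dx": 0.09, "dy": 0.36, "dz": 0.05, "ax": 0, "ay": 0, "az": 36},
    {"dx": 0.1, "dy": 0.4, "dz": 0.05, "ax": 0, "ay": 0, "az": 38.4},
  ],
  grip=0,
)

```text
time_s: 0.93
position: [0.3558, -0.1252, 0.2639]
eef_rot: [0.842, 0.54, 0.0, 0.0]
wrist_force: [0.7, 0.6, -0.0]
finger_gap: 0.0909
finger_force: 0.0
```

Emit:
move_arm(
  commands=[
    {"dx": 0.02, "dy": 0.027, "dz": 0, "ax": 0, "ay": 0, "az": 0},
    {"dx": 0.04, "dy": 0.055, "dz": 0, "ax": 0, "ay": 0, "az": 0},
    {"dx": 0.06, "dy": 0.082, "dz": 0, "ax": 0, "ay": 0, "az": 0},
    {"dx": 0.08, "dy": 0.11, "dz": 0, "ax": 0, "ay": 0, "az": 0},
    {"dx": 0.1, "dy": 0.135, "dz": 0, "ax": 0, "ay": 0, "az": 0},
    {"dx": 0.12, "dy": 0.165, "dz": 0, "ax": 0, "ay": 0, "az": 0},
    {"dx": 0.143, "dy": 0.193, "dz": -0.01, "ax": 0, "ay": 0, "az": 0},
    {"dx": 0.143, "dy": 0.193, "dz": -0.02, "ax": 0, "ay": 0, "az": 0},
    {"dx": 0.143, "dy": 0.193, "dz": -0.033, "ax": 0, "ay": 0, "az": 0},
    {"dx": 0.143, "dy": 0.193, "dz": -0.033, "ax": 0, "ay": 0, "az": 0},
  ],
)

```text
time_s: 1.77
position: [0.4974, 0.066, 0.2278]
eef_rot: [0.842, 0.54, -0.003, -0.001]
wrist_force: [0.8, 0.2, -0.9]
finger_gap: 0.0913
finger_force: 0.0
```

```bash
python3 - <<'E'
from h import *
o=bot.observe(); print(o['position'],tom(o['position']),o['wrist_force'],o['ft_torque'],o['qpos'])
im,d=snap('side'); a=cv2.resize(im[140:290,210:370],None,fx=4,fy=4,interpolation=cv2.INTER_CUBIC)
im,d=snap('top'); b=cv2.resize(im[80:230,220:330],None,fx=4,fy=4,interpolation=cv2.INTER_CUBIC)
cv2.imwrite('pics/pre.png',np.hstack([a[:,:,::-1],b[:,:,::-1]])[:, :800+280][:, :1080])
c=cv2.imread('pics/pre.png'); cv2.imwrite('pics/pre.png',cv2.resize(c,None,fx=.74,fy=.74))
E
```

```text
[0.4974 0.066  0.2278] [  1.3953   7.1122 227.821 ] [ 0.7773  0.2214 -0.8645] [-0.0361 -0.0058  0.0193] [ 0.1091  0.1987  1.697  -0.0003  1.2528  0.5398]
```

View pics/pre.png

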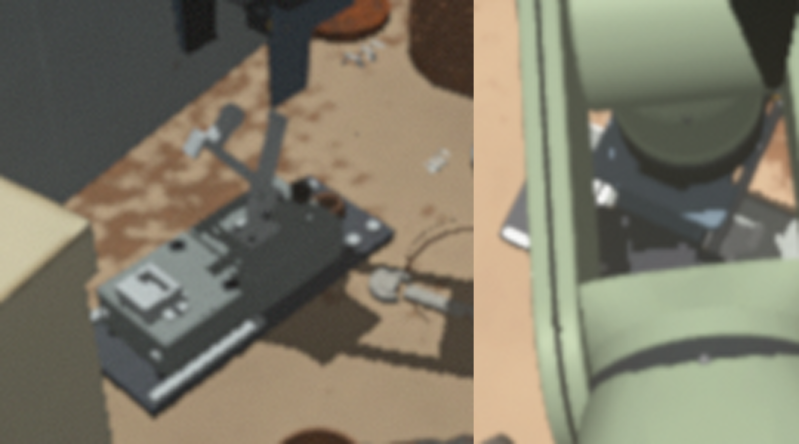

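The side view shows the fingers either side (195,20) and (290,60), above the tab at (230,112), with the arm still converging. I'll let it settle and then descend.

Emit:
move_arm(
  commands=[
    {"dx": 0, "dy": 0, "dz": 0, "ax": 0, "ay": 0, "az": 0},
    {"dx": 0, "dy": 0, "dz": 0, "ax": 0, "ay": 0, "az": 0},
    {"dx": 0, "dy": 0, "dz": 0, "ax": 0, "ay": 0, "az": 0},
    {"dx": 0, "dy": 0, "dz": 0, "ax": 0, "ay": 0, "az": 0},
  ],
)

```text
time_s: 2.2
position: [0.4994, 0.0656, 0.2316]
eef_rot: [0.842, 0.539, 0.001, 0.0]
wrist_force: [0.3, 0.1, 1.1]
finger_gap: 0.0912
finger_force: 0.0
```

```bash
python3 - <<'E'
from h import *
o=bot.observe(); print(o['position'],tom(o['position']),o['wrist_force'])
E
```

```text
[0.4994 0.0656 0.2316] [  3.4024   7.5837 231.6334] [0.2975 0.126  1.1318]
```

Emit:
move_arm(
  commands=[
    {"dx": 0.003, "dy": 0.015, "dz": 0, "ax": 0, "ay": 0, "az": 0},
    {"dx": 0.003, "dy": 0.015, "dz": 0, "ax": 0, "ay": 0, "az": 0},
    {"dx": 0.003, "dy": 0.015, "dz": -0.01, "ax": 0, "ay": 0, "az": 0},
    {"dx": 0.003, "dy": 0.015, "dz": -0.02, "ax": 0, "ay": 0, "az": 0},
    {"dx": 0.003, "dy": 0.015, "dz": -0.03, "ax": 0, "ay": 0, "az": 0},
    {"dx": 0.003, "dy": 0.015, "dz": -0.04, "ax": 0, "ay": 0, "az": 0},
    {"dx": 0.003, "dy": 0.015, "dz": -0.052, "ax": 0, "ay": 0, "az": 0},
    {"dx": 0.003, "dy": 0.015, "dz": -0.052, "ax": 0, "ay": 0, "az": 0},
    {"dx": 0.003, "dy": 0.015, "dz": -0.052, "ax": 0, "ay": 0, "az": 0},
  ],
)

```text
time_s: 2.95
position: [0.5016, 0.0805, 0.1778]
eef_rot: [0.842, 0.539, -0.001, -0.0]
wrist_force: [0.1, 0.4, -0.3]
finger_gap: 0.0914
finger_force: 0.0
```

```bash
python3 - <<'E'
from h import *
o=bot.observe(); print(o['position'],tom(o['position']),o['wrist_force'])
im,d=snap('side'); a=cv2.resize(im[140:250,230:370],None,fx=5.6,fy=5.4,interpolation=cv2.INTER_CUBIC)
cv2.imwrite('pics/pre2.png',a[:,:,::-1])
E
```

```text
[0.5016 0.0805 0.1778] [ -0.91    22.0402 177.8493] [ 0.1389  0.4111 -0.266 ]
```

View pics/pre2.png

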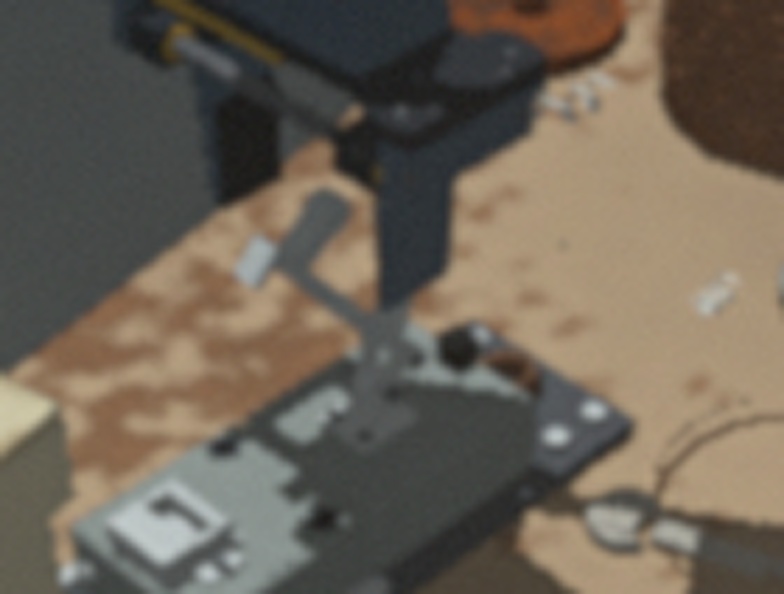

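The tab at (320,215) lies between the far finger (245,150) and the near finger (415,260). I'll close the gripper.

Emit:
move_arm(
  commands=[
    {"dx": 0, "dy": 0, "dz": 0, "ax": 0, "ay": 0, "az": 0},
    {"dx": 0, "dy": 0, "dz": 0, "ax": 0, "ay": 0, "az": 0},
    {"dx": 0, "dy": 0, "dz": 0, "ax": 0, "ay": 0, "az": 0},
    {"dx": 0, "dy": 0, "dz": 0, "ax": 0, "ay": 0, "az": 0},
    {"dx": 0, "dy": 0, "dz": 0, "ax": 0, "ay": 0, "az": 0},
    {"dx": 0, "dy": 0, "dz": 0, "ax": 0, "ay": 0, "az": 0},
    {"dx": 0, "dy": 0, "dz": 0, "ax": 0, "ay": 0, "az": 0},
    {"dx": 0, "dy": 0, "dz": 0, "ax": 0, "ay": 0, "az": 0},
    {"dx": 0, "dy": 0, "dz": 0, "ax": 0, "ay": 0, "az": 0},
    {"dx": 0, "dy": 0, "dz": 0, "ax": 0, "ay": 0, "az": 0},
  ],
  grip=255,
)

```text
time_s: 3.83
position: [0.5023, 0.0808, 0.179]
eef_rot: [0.842, 0.539, 0.0, 0.0]
wrist_force: [0.1, -0.1, 0.4]
finger_gap: 0.0274
finger_force: 0.0
```

Emit:
move_arm(
  commands=[
    {"dx": 0, "dy": 0, "dz": 0, "ax": 0, "ay": 0, "az": 0},
    {"dx": 0, "dy": 0, "dz": 0, "ax": 0, "ay": 0, "az": 0},
    {"dx": 0, "dy": 0, "dz": 0, "ax": 0, "ay": 0, "az": 0},
    {"dx": 0, "dy": 0, "dz": 0, "ax": 0, "ay": 0, "az": 0},
    {"dx": 0, "dy": 0, "dz": 0, "ax": 0, "ay": 0, "az": 0},
  ],
)

```text
time_s: 4.25
position: [0.5025, 0.0807, 0.179]
eef_rot: [0.842, 0.539, 0.0, 0.0]
wrist_force: [1.7, -1.0, -0.7]
finger_gap: 0.0116
finger_force: 30.0
```

```bash
python3 - <<'E'
from h import *
o=bot.observe(); print(o['position'],tom(o['position']),o['wrist_force'],o['ft_torque'],o['finger_gap'],o['finger_force'])
# tab/tongue cloud check
im,d=snap('side'); q=tom(cloud('side',d).reshape(-1,3)); g=(abs(q[:,0])<9)&(q[:,1]>38)&(q[:,1]<85)&(q[:,2]>150)&(q[:,2]<215)
k=q[g]; print(len(k),np.percentile(k,[2,50,98],axis=0))
# plan: interpolate a,s
tab0=tom(o['position'])[1:]; base=cl(1.256,.926,TAB)
off=base-tab0; print('off',off)
path=[(1.256,.926),(1.30,.80),(1.4,.6),(1.5,.42),(1.6,.27),(1.662,.104)]
for a,s in path:
    t=cl(a,s,TAB)-base; print(a,s,'dy_m,dz',t, 'world mm',t[0]*E_Y[:2],t[1],'tip',cl(a,s,TIP))
E
```

```text
[0.5025 0.0807 0.179 ] [ -0.106   22.6392 178.9881] [ 1.7386 -1.031  -0.7285] [-0.0707 -0.3477  0.0015] 0.011562036650282057 29.99981829430908
111 [[ -8.207   38.3186 166.2714]
 [ -4.0182  52.1727 186.6278]
 [  7.9539  67.089  208.3508]]
off [ 2.7732 12.5236]
1.256 0.926 dy_m,dz [0. 0.] world mm [0. 0.] 0.0 tip [ 69.8553 178.2341]
1.3 0.8 dy_m,dz [12.5645 -4.9815] world mm [ 5.257  11.4123] -4.981482916822699 tip [ 80.3989 167.7729]
1.4 0.6 dy_m,dz [ 31.3873 -15.5738] world mm [13.1325 28.5091] -15.573761491124742 tip [ 94.6496 149.1266]
1.5 0.42 dy_m,dz [ 46.3385 -27.9009] world mm [19.388  42.0892] -27.900894855485348 tip [104.1892 130.4564]
1.6 0.27 dy_m,dz [ 57.2199 -39.8633] world mm [23.9408 51.9729] -39.86325665259085 tip [109.7519 114.0188]
1.662 0.104 dy_m,dz [ 66.0529 -54.9396] world mm [27.6365 59.9959] -54.939621277482615 tip [111.9942  94.9785]
```

Emit:
move_arm(
  commands=[
    {"dx": 0.0026, "dy": 0.0057, "dz": -0.0025, "ax": 0, "ay": 0, "az": 0},
    {"dx": 0.0053, "dy": 0.0114, "dz": -0.005, "ax": 0, "ay": 0, "az": 0},
    {"dx": 0.0092, "dy": 0.02, "dz": -0.0103, "ax": 0, "ay": 0, "az": 0},
    {"dx": 0.0131, "dy": 0.0285, "dz": -0.0156, "ax": 0, "ay": 0, "az": 0},
    {"dx": 0.0163, "dy": 0.0353, "dz": -0.0217, "ax": 0, "ay": 0, "az": 0},
    {"dx": 0.0194, "dy": 0.0421, "dz": -0.0279, "ax": 0, "ay": 0, "az": 0},
    {"dx": 0.0217, "dy": 0.0471, "dz": -0.034, "ax": 0, "ay": 0, "az": 0},
    {"dx": 0.0239, "dy": 0.052, "dz": -0.0399, "ax": 0, "ay": 0, "az": 0},
    {"dx": 0.0239, "dy": 0.052, "dz": -0.0399, "ax": 0, "ay": 0, "az": 0},
    {"dx": 0.0239, "dy": 0.052, "dz": -0.0399, "ax": 0, "ay": 0, "az": 0},
  ],
)

```text
time_s: 5.13
position: [0.5266, 0.1337, 0.1385]
eef_rot: [0.842, 0.539, 0.001, -0.0]
wrist_force: [2.1, -2.1, -2.9]
finger_gap: 0.0121
finger_force: 30.0
```

```bash
python3 - <<'E'
from h import *
o=bot.observe(); p=tom(o['position']); print(o['position'],p,o['wrist_force'],o['ft_torque'],o['finger_gap'],o['finger_force'])
tab=p[1:]+[2.77,12.52]; q=inv(TAB,*tab,(1.6,.27)); print('a,s',q,'tip',cl(*q,TIP))
im,d=snap('side'); a=cv2.resize(im[150:260,230:350],None,fx=6,fy=5.4,interpolation=cv2.INTER_CUBIC)
cv2.imwrite('pics/g1.png',a[:,:,::-1])
Q=tom(cloud('side',d)); 
g=(abs(Q[...,0])<8)&(Q[...,1]>95)&(Q[...,1]<125)&(Q[...,2]>95)&(Q[...,2]<150); k=Q[g]; print(len(k),np.percentile(k,[3,50,97],axis=0) if len(k) else '')
# lever cloud
g=(abs(Q[...,0])<10)&(Q[...,1]>-40)&(Q[...,1]<60)&(Q[...,2]>120)&(Q[...,2]<175); k=Q[g]; print(len(k)); v=k[k[:,2]>150]; print(v.mean(0) if len(v) else '')
E
```

```text
[0.5266 0.1337 0.1385] [ -0.4344  80.8038 138.4529] [ 2.0746 -2.143  -2.9499] [-0.3111 -0.6092  0.0887] 0.012060132102156342 29.999326835386455
a,s [1.6237 0.2608] tip [110.3465 113.0957]
63 [[ -7.4976  96.2392 119.737 ]
 [ -1.6585 108.2507 132.9342]
 [  6.5326 111.8484 142.4309]]
22
```

View pics/g1.png

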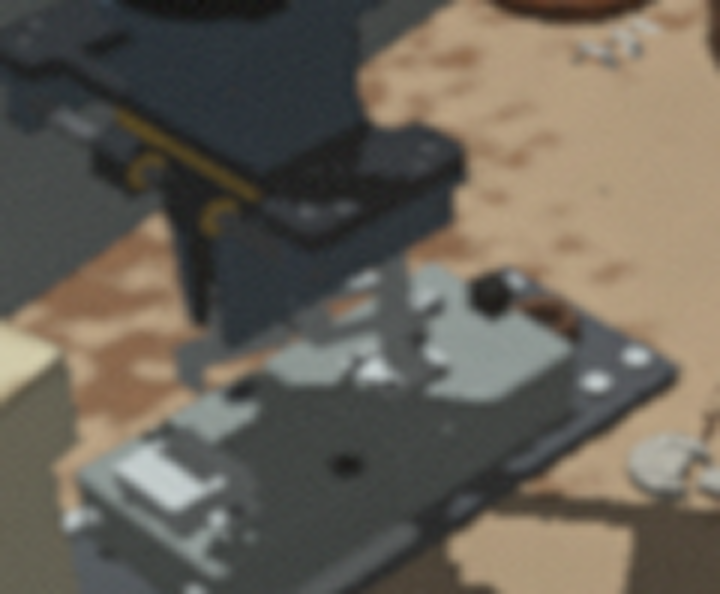

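The tab is held and the claw follows, with the hook end at (190,365) approaching the keeper at (165,475). I'll lower to just above the slot.

Emit:
move_arm(
  commands=[
    {"dx": 0.001, "dy": 0.0024, "dz": -0.0048, "ax": 0, "ay": 0, "az": 0},
    {"dx": 0.002, "dy": 0.0048, "dz": -0.0096, "ax": 0, "ay": 0, "az": 0},
    {"dx": 0.0033, "dy": 0.0072, "dz": -0.0144, "ax": 0, "ay": 0, "az": 0},
    {"dx": 0.004, "dy": 0.0088, "dz": -0.0185, "ax": 0, "ay": 0, "az": 0},
    {"dx": 0.0048, "dy": 0.0105, "dz": -0.0228, "ax": 0, "ay": 0, "az": 0},
    {"dx": 0.0048, "dy": 0.0105, "dz": -0.0228, "ax": 0, "ay": 0, "az": 0},
    {"dx": 0.0048, "dy": 0.0105, "dz": -0.0228, "ax": 0, "ay": 0, "az": 0},
  ],
)

```text
time_s: 5.77
position: [0.5311, 0.1435, 0.1158]
eef_rot: [0.842, 0.539, 0.0, -0.0]
wrist_force: [2.6, -2.8, -0.6]
finger_gap: 0.0118
finger_force: 30.0
```

```bash
cat > st.py <<'E'
from h import *
o=bot.observe(); p=tom(o['position']); f=o['wrist_force']; print(o['time_s'],o['position'],p,'F mould',f@E_X,f@E_Y,f[2],o['ft_torque'],o['finger_gap'],o['finger_force'])
tab=p[1:]+[2.77,12.52]; q=inv(TAB,*tab,(1.7,0)); print('a,s',q,'tip',cl(*q,TIP))
E
python3 - <<'E'
import st
from rect import *
im,d=snap('side')
cv2.imwrite('pics/g2.png',cv2.resize(im[190:265,230:310],None,fx=8,fy=8,interpolation=cv2.INTER_CUBIC)[:,:,::-1])
E
```

```text
5.7667 [0.5311 0.1435 0.1158] [ -0.4377  91.5749 115.8092] F mould 3.5136204223162477 -1.4909927034798973 -0.5631443073590859 [-0.5993 -0.4871  0.1631] 0.011786868099591908 29.999864960554987
a,s [1.6625 0.0199] tip [111.3074  85.1582]
```

View pics/g2.png

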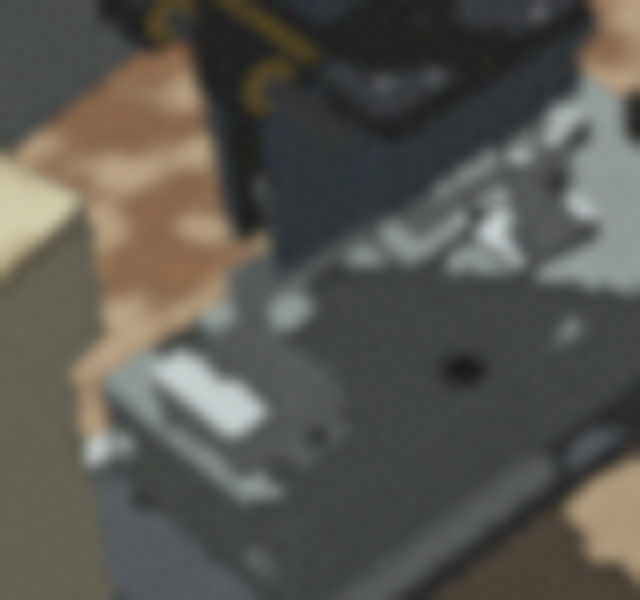

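The hook end at about (255,290) is over the keeper, in shadow. I'll continue down by feel.

Emit:
move_arm(
  commands=[
    {"dx": 0.0006, "dy": 0.0013, "dz": -0.0022, "ax": 0, "ay": 0, "az": 0},
    {"dx": 0.0011, "dy": 0.0025, "dz": -0.0044, "ax": 0, "ay": 0, "az": 0},
    {"dx": 0.0015, "dy": 0.0032, "dz": -0.0061, "ax": 0, "ay": 0, "az": 0},
    {"dx": 0.0018, "dy": 0.0039, "dz": -0.0079, "ax": 0, "ay": 0, "az": 0},
    {"dx": 0.0018, "dy": 0.0039, "dz": -0.0079, "ax": 0, "ay": 0, "az": 0},
    {"dx": 0.0018, "dy": 0.0039, "dz": -0.0079, "ax": 0, "ay": 0, "az": 0},
  ],
)

```text
time_s: 6.32
position: [0.5326, 0.147, 0.1082]
eef_rot: [0.842, 0.539, -0.0, 0.0]
wrist_force: [1.6, -5.2, 0.5]
finger_gap: 0.0115
finger_force: 30.0
```

```bash
python3 st.py
```

```text
6.3167 [0.5326 0.147  0.1082] [ -0.4982  95.4339 108.1655] F mould 3.6476925125195474 -4.039776001807381 0.4793208308935904 [-1.1374 -0.2468  0.1013] 0.011461546480896099 30.000149714760482
a,s [ 1.7538 -0.0599] tip [111.6688  76.299 ]
```

Emit:
move_arm(
  commands=[
    {"dx": 0.0002, "dy": 0.0005, "dz": -0.001, "ax": 0, "ay": 0, "az": 0},
    {"dx": 0.0004, "dy": 0.0009, "dz": -0.002, "ax": 0, "ay": 0, "az": 0},
    {"dx": 0.0005, "dy": 0.0012, "dz": -0.003, "ax": 0, "ay": 0, "az": 0},
    {"dx": 0.0005, "dy": 0.0012, "dz": -0.003, "ax": 0, "ay": 0, "az": 0},
    {"dx": 0.0005, "dy": 0.0012, "dz": -0.003, "ax": 0, "ay": 0, "az": 0},
  ],
)

```text
time_s: 6.73
position: [0.5332, 0.1481, 0.1053]
eef_rot: [0.842, 0.539, -0.0, 0.0]
wrist_force: [1.0, -5.2, 2.1]
finger_gap: 0.0115
finger_force: 30.0
```

```bash
python3 st.py
```

```text
6.7333 [0.5332 0.1481 0.1053] [ -0.4996  96.6754 105.3061] F mould 3.063881483377831 -4.321173879759625 2.0969474770046674 [-1.2122 -0.2585  0.115 ] 0.011543119558357346 30.000295364297926
a,s [ 1.7864 -0.089 ] tip [111.6158  73.0674]
```

Emit:
move_arm(
  commands=[
    {"dx": 0.0002, "dy": 0.0004, "dz": -0.001, "ax": 0, "ay": 0, "az": 0},
    {"dx": 0.0004, "dy": 0.0008, "dz": -0.002, "ax": 0, "ay": 0, "az": 0},
    {"dx": 0.0004, "dy": 0.0008, "dz": -0.002, "ax": 0, "ay": 0, "az": 0},
    {"dx": 0.0004, "dy": 0.0008, "dz": -0.002, "ax": 0, "ay": 0, "az": 0},
  ],
)

```text
time_s: 7.07
position: [0.5335, 0.1489, 0.1033]
eef_rot: [0.842, 0.539, -0.0, 0.0]
wrist_force: [1.6, -4.4, 0.9]
finger_gap: 0.0119
finger_force: 30.0
```

```bash
python3 st.py
```

```text
7.0667 [0.5335 0.1489 0.1033] [ -0.4935  97.4894 103.3097] F mould 3.230753116900847 -3.3078443422794734 0.901472039700951 [-1.2453 -0.2036  0.1041] 0.011910402934459361 30.000258169602603
a,s [ 1.8093 -0.109 ] tip [111.5295  70.8359]
```

Emit:
move_arm(
  commands=[
    {"dx": 0.0002, "dy": 0.0005, "dz": -0.001, "ax": 0, "ay": 0, "az": 0},
    {"dx": 0.0004, "dy": 0.0009, "dz": -0.002, "ax": 0, "ay": 0, "az": 0},
    {"dx": 0.0005, "dy": 0.0012, "dz": -0.0027, "ax": 0, "ay": 0, "az": 0},
    {"dx": 0.0005, "dy": 0.0012, "dz": -0.0027, "ax": 0, "ay": 0, "az": 0},
    {"dx": 0.0005, "dy": 0.0012, "dz": -0.0027, "ax": 0, "ay": 0, "az": 0},
  ],
)

```text
time_s: 7.48
position: [0.5339, 0.1499, 0.1006]
eef_rot: [0.842, 0.539, -0.001, 0.0]
wrist_force: [1.8, -5.4, 1.6]
finger_gap: 0.0116
finger_force: 30.0
```

```bash
python3 st.py
```

```text
7.4833 [0.5339 0.1499 0.1006] [ -0.5563  98.5727 100.5851] F mould 3.916313905832135 -4.19428853542086 1.5646767142622717 [-1.3453 -0.2274  0.1285] 0.011583702869691166 30.00037170946598
a,s [ 1.8425 -0.1362] tip [111.3878  67.8221]
```

Emit:
move_arm(
  commands=[
    {"dx": 0.0002, "dy": 0.0004, "dz": -0.0009, "ax": 0, "ay": 0, "az": 0},
    {"dx": 0.0004, "dy": 0.0008, "dz": -0.0018, "ax": 0, "ay": 0, "az": 0},
    {"dx": 0.0004, "dy": 0.0008, "dz": -0.0018, "ax": 0, "ay": 0, "az": 0},
    {"dx": 0.0004, "dy": 0.0008, "dz": -0.0018, "ax": 0, "ay": 0, "az": 0},
  ],
)

```text
time_s: 7.82
position: [0.5342, 0.1505, 0.0987]
eef_rot: [0.842, 0.539, -0.001, 0.0]
wrist_force: [0.9, -5.8, 2.5]
finger_gap: 0.012
finger_force: 30.0
```

```bash
python3 st.py
```

```text
7.8167 [0.5342 0.1505 0.0987] [-0.5537 99.2938 98.7281] F mould 3.2040721568783557 -4.897051088858971 2.4801696529907353 [-1.3878 -0.1103  0.1315] 0.011956300877185072 30.00030040042475
a,s [ 1.8665 -0.1545] tip [111.2771  65.7885]
```

Emit:
move_arm(
  commands=[
    {"dx": 0.0002, "dy": 0.0003, "dz": -0.0008, "ax": 0, "ay": 0, "az": 0},
    {"dx": 0.0003, "dy": 0.0006, "dz": -0.0014, "ax": 0, "ay": 0, "az": 0},
    {"dx": 0.0003, "dy": 0.0006, "dz": -0.0014, "ax": 0, "ay": 0, "az": 0},
    {"dx": 0.0003, "dy": 0.0006, "dz": -0.0014, "ax": 0, "ay": 0, "az": 0},
  ],
)

```text
time_s: 8.15
position: [0.5345, 0.1511, 0.0974]
eef_rot: [0.842, 0.539, -0.001, 0.0]
wrist_force: [0.9, -6.7, 1.1]
finger_gap: 0.0115
finger_force: 30.0
```

```bash
python3 st.py
```

```text
8.15 [0.5345 0.1511 0.0974] [-0.54   99.9976 97.3916] F mould 3.6616240833315277 -5.697705117593431 1.0776927648062953 [-1.3721 -0.1222  0.1613] 0.01151775268519973 30.000344852451235
a,s [ 1.8941 -0.1677] tip [111.3819  64.3347]
```

Emit:
move_arm(
  commands=[
    {"dx": 0.0001, "dy": 0.0003, "dz": -0.0007, "ax": 0, "ay": 0, "az": 0},
    {"dx": 0.0002, "dy": 0.0004, "dz": -0.0012, "ax": 0, "ay": 0, "az": 0},
    {"dx": 0.0002, "dy": 0.0004, "dz": -0.0012, "ax": 0, "ay": 0, "az": 0},
    {"dx": 0.0002, "dy": 0.0004, "dz": -0.0012, "ax": 0, "ay": 0, "az": 0},
  ],
)

```text
time_s: 8.48
position: [0.5347, 0.1516, 0.0962]
eef_rot: [0.842, 0.539, -0.001, 0.0]
wrist_force: [1.3, -6.8, 1.8]
finger_gap: 0.0117
finger_force: 30.0
```

```bash
python3 st.py
```

```text
8.4833 [0.5347 0.1516 0.0962] [ -0.5029 100.501   96.237 ] F mould 4.0243637492725615 -5.6026489369120505 1.7902766233990157 [-1.3921 -0.1241  0.1531] 0.011681076968451883 30.000377038959414
a,s [ 1.9134 -0.1789] tip [111.3728  63.0862]
```

Emit:
move_arm(
  commands=[
    {"dx": 0.0001, "dy": 0.0003, "dz": -0.0007, "ax": 0, "ay": 0, "az": 0},
    {"dx": 0.0002, "dy": 0.0004, "dz": -0.0012, "ax": 0, "ay": 0, "az": 0},
    {"dx": 0.0002, "dy": 0.0004, "dz": -0.0012, "ax": 0, "ay": 0, "az": 0},
    {"dx": 0.0002, "dy": 0.0004, "dz": -0.0012, "ax": 0, "ay": 0, "az": 0},
  ],
)

```text
time_s: 8.82
position: [0.5349, 0.152, 0.095]
eef_rot: [0.842, 0.539, -0.001, 0.0]
wrist_force: [1.5, -6.2, 2.2]
finger_gap: 0.0119
finger_force: 30.0
```

```bash
python3 st.py
```

```text
8.8167 [0.5349 0.152  0.095 ] [ -0.499  100.9625  95.04  ] F mould 4.007954055506056 -5.031840262448394 2.2171119062993774 [-1.3755 -0.1103  0.1397] 0.011855554634271931 30.000258644577116
a,s [ 1.9312 -0.1905] tip [111.3059  61.7986]
```

```bash
python3 - <<'E'
from h import *
im,d=snap('side'); Q=tom(cloud('side',d)); v,u=np.mgrid[:400,:640]
for y0 in range(96,142,3):
    g=(abs(Q[...,0])<6)&(abs(Q[...,1]-y0-1.5)<1.5)&(Q[...,2]>55)&(Q[...,2]<100); z=Q[g][:,2]
    g2=(abs(abs(Q[...,0])-15)<5)&(abs(Q[...,1]-y0-1.5)<1.5)&(Q[...,2]>55)&(Q[...,2]<100); z2=Q[g2][:,2]
    print(y0,len(z),np.median(z).round(1) if len(z) else '', z.max().round(1) if len(z) else '','|',len(z2),np.median(z2).round(1) if len(z2) else '')
E
```

```text
96 0   | 4 59.5
99 1 84.9 84.9 | 8 69.9
102 4 61.3 75.7 | 10 72.2
105 5 70.2 75.1 | 10 73.4
108 6 78.4 95.7 | 7 72.3
111 4 84.6 85.8 | 11 73.3
114 9 85.0 98.8 | 13 71.3
117 10 82.1 85.9 | 9 74.2
120 3 83.0 83.4 | 9 74.5
123 5 76.2 77.5 | 15 74.9
126 5 75.3 78.3 | 13 74.6
129 6 75.3 76.7 | 12 74.0
132 5 76.1 78.2 | 10 73.9
135 15 66.9 77.6 | 30 66.7
138 7 71.8 78.2 | 10 57.2
141 2 57.7 59.4 | 2 57.2
```

Emit:
move_arm(
  commands=[
    {"dx": 0, "dy": 0, "dz": -0.0005, "ax": 0, "ay": 0, "az": 0},
    {"dx": 0, "dy": 0, "dz": -0.001, "ax": 0, "ay": 0, "az": 0},
    {"dx": 0, "dy": 0, "dz": -0.001, "ax": 0, "ay": 0, "az": 0},
    {"dx": 0, "dy": 0, "dz": -0.001, "ax": 0, "ay": 0, "az": 0},
  ],
)

```text
time_s: 9.2
position: [0.5351, 0.1522, 0.0941]
eef_rot: [0.842, 0.539, -0.0, 0.0]
wrist_force: [1.1, -5.7, 1.5]
finger_gap: 0.0116
finger_force: 30.0
```

```bash
python3 st.py
```

```text
9.2 [0.5351 0.1522 0.0941] [ -0.4674 101.2303  94.1439] F mould 3.4290513681827037 -4.7403763621869235 1.4941648290436413 [-1.2468 -0.201   0.1078] 0.011601505841205942 30.000364766456187
a,s [ 1.9411 -0.1991] tip [111.1787  60.8389]
```

Emit:
move_arm(
  commands=[
    {"dx": 0, "dy": 0, "dz": -0.0005, "ax": 0, "ay": 0, "az": 0},
    {"dx": 0, "dy": 0, "dz": -0.001, "ax": 0, "ay": 0, "az": 0},
    {"dx": 0, "dy": 0, "dz": -0.001, "ax": 0, "ay": 0, "az": 0},
    {"dx": 0, "dy": 0, "dz": -0.001, "ax": 0, "ay": 0, "az": 0},
  ],
)

```text
time_s: 9.53
position: [0.5352, 0.1525, 0.0931]
eef_rot: [0.842, 0.539, -0.0, 0.0]
wrist_force: [1.4, -4.2, 2.3]
finger_gap: 0.0118
finger_force: 30.0
```

```bash
python3 st.py
```

```text
9.5333 [0.5352 0.1525 0.0931] [ -0.4696 101.5254  93.1471] F mould 3.0290221140308846 -3.267177967232785 2.3257061119870457 [-1.2279 -0.1203  0.1247] 0.011826848381548542 30.00036987941712
a,s [ 1.9524 -0.2087] tip [111.0354  59.7755]
```

Emit:
move_arm(
  commands=[
    {"dx": 0, "dy": 0, "dz": -0.0005, "ax": 0, "ay": 0, "az": 0},
    {"dx": 0, "dy": 0, "dz": -0.001, "ax": 0, "ay": 0, "az": 0},
    {"dx": 0, "dy": 0, "dz": -0.001, "ax": 0, "ay": 0, "az": 0},
    {"dx": 0, "dy": 0, "dz": -0.001, "ax": 0, "ay": 0, "az": 0},
  ],
)

```text
time_s: 9.87
position: [0.5354, 0.1527, 0.0921]
eef_rot: [0.842, 0.539, 0.0, 0.0]
wrist_force: [1.1, -3.8, 2.3]
finger_gap: 0.0118
finger_force: 30.0
```

```bash
python3 st.py
```

```text
9.8667 [0.5354 0.1527 0.0921] [ -0.4159 101.7644  92.1297] F mould 2.589571209648913 -2.9971333599825636 2.2750641786481607 [-1.1018 -0.2048  0.1609] 0.011842754377742678 30.000524923671037
a,s [ 1.9614 -0.2184] tip [110.8266  58.6947]
```

```bash
cat > av.py <<'E'
from h import *
D=[]
for i in range(6): im,d=snap('side'); D.append(np.where(d>0,d,np.nan))
Q=tom(cloud('side',np.nanmedian(D,0)))
for lab,xs in (('mid',(-6,6)),('side',(-13,-9)),('side+',(9,13))):
  print(lab)
  g=(Q[...,0]>xs[0])&(Q[...,0]<xs[1])&(Q[...,1]>98)&(Q[...,1]<135)&(Q[...,2]>50)&(Q[...,2]<100)
  k=Q[g]; k=k[np.argsort(k[:,1])]; print([tuple(r) for r in k.round(0).astype(int).tolist()])
E
python3 av.py
```

```text
mid
[(-1, 102, 60), (1, 103, 59), (4, 103, 61), (2, 105, 60), (-3, 106, 61), (-6, 106, 80), (-5, 107, 73), (-6, 108, 71), (-5, 109, 81), (-6, 110, 79), (6, 110, 95), (5, 111, 100), (5, 111, 92), (3, 111, 81), (6, 112, 83), (4, 114, 82), (5, 114, 98), (0, 114, 82), (5, 114, 95), (-5, 115, 82), (2, 115, 82), (-2, 116, 81), (5, 116, 83), (2, 117, 68), (5, 117, 96), (3, 117, 82), (-1, 118, 82), (-5, 118, 82), (3, 118, 72), (5, 119, 81), (-6, 119, 79), (1, 119, 81), (6, 119, 74), (5, 119, 79), (-3, 120, 81), (0, 120, 80), (-5, 121, 80), (3, 121, 75), (-2, 122, 76), (4, 124, 76), (0, 124, 75), (-4, 124, 75), (5, 125, 76), (2, 125, 75), (-3, 126, 76), (3, 127, 76), (-5, 128, 75), (-1, 128, 75), (2, 128, 74), (5, 129, 76), (-4, 130, 76), (-1, 131, 75), (2, 131, 76), (4, 133, 76), (-4, 133, 74), (-1, 133, 76), (2, 134, 75), (6, 134, 75), (-2, 134, 75)]
side
[(-13, 102, 92), (-11, 103, 75), (-11, 105, 76), (-12, 106, 74), (-9, 107, 73), (-13, 111, 92), (-12, 119, 97), (-12, 120, 94), (-11, 121, 74), (-10, 123, 75), (-12, 124, 74), (-12, 127, 76), (-9, 128, 75), (-13, 128, 75), (-12, 130, 75), (-10, 132, 76), (-13, 134, 75)]
side+
[(13, 119, 99), (9, 119, 99), (10, 119, 95), (11, 121, 75), (12, 123, 76), (10, 125, 76), (12, 126, 75), (12, 129, 75), (12, 132, 76), (10, 134, 76)]
```

The averaged depth shows the tongue top at z≈82 for y≈115 and its end at about (121,80). The hook is nearly down, close to the guard. I'll ease towards -y and down.

Emit:
move_arm(
  commands=[
    {"dx": -0.0002, "dy": -0.0005, "dz": -0.0004, "ax": 0, "ay": 0, "az": 0},
    {"dx": -0.0004, "dy": -0.0009, "dz": -0.0008, "ax": 0, "ay": 0, "az": 0},
    {"dx": -0.0004, "dy": -0.0009, "dz": -0.0008, "ax": 0, "ay": 0, "az": 0},
    {"dx": -0.0004, "dy": -0.0009, "dz": -0.0008, "ax": 0, "ay": 0, "az": 0},
  ],
)

```text
time_s: 10.5
position: [0.5355, 0.1526, 0.0917]
eef_rot: [0.842, 0.539, 0.001, -0.0]
wrist_force: [2.3, 1.4, 4.2]
finger_gap: 0.0117
finger_force: 30.0
```

```bash
python3 st.py
```

```text
10.5 [0.5355 0.1526 0.0917] [ -0.2275 101.7417  91.6874] F mould 1.5224311659998357 2.242896697397421 4.2283564191001055 [-0.178  -0.3637  0.1169] 0.01172523945852436 30.000866842456162
a,s [ 1.9591 -0.2227] tip [110.607   58.2258]
```

Emit:
move_arm(
  commands=[
    {"dx": 0, "dy": 0, "dz": -0.0005, "ax": 0, "ay": 0, "az": 0},
    {"dx": 0, "dy": 0, "dz": -0.0005, "ax": 0, "ay": 0, "az": 0},
    {"dx": 0, "dy": 0, "dz": -0.0005, "ax": 0, "ay": 0, "az": 0},
  ],
)

```text
time_s: 10.75
position: [0.5356, 0.1526, 0.0916]
eef_rot: [0.842, 0.539, 0.001, -0.0]
wrist_force: [1.2, 1.0, 6.9]
finger_gap: 0.0118
finger_force: 30.0
```

```bash
python3 st.py; python3 av.py | sed -n 2p
```

```text
10.75 [0.5356 0.1526 0.0916] [ -0.1966 101.7777  91.6057] F mould 0.7074585906621222 1.4032186660835793 6.89429298748665 [-0.1988 -0.1794  0.0757] 0.011840104091283625 30.001130998134613
a,s [ 1.9607 -0.2235] tip [110.6074  58.1394]
[(-6, 100, 79), (-2, 102, 60), (1, 103, 59), (3, 104, 62), (3, 104, 59), (-3, 106, 60), (-5, 106, 73), (-6, 106, 80), (-6, 108, 71), (-5, 109, 82), (6, 111, 95), (-6, 111, 64), (3, 112, 81), (4, 113, 82), (5, 114, 98), (5, 114, 94), (-4, 114, 81), (0, 114, 82), (-6, 114, 66), (2, 116, 82), (-2, 116, 81), (6, 116, 99), (-6, 116, 74), (4, 117, 80), (2, 117, 69), (0, 117, 81), (3, 118, 79), (4, 118, 72), (6, 118, 80), (-5, 118, 82), (-2, 118, 79), (4, 120, 79), (1, 120, 79), (5, 120, 76), (-4, 121, 79), (3, 121, 75), (-2, 122, 75), (4, 123, 75), (-1, 124, 77), (6, 125, 75), (-6, 125, 77), (1, 126, 76), (-3, 126, 76), (0, 127, 74), (3, 127, 76), (-5, 128, 75), (1, 129, 75), (5, 129, 76), (-3, 129, 75), (-2, 131, 75), (2, 131, 76), (-6, 132, 75), (4, 132, 75), (-1, 133, 76), (-5, 133, 76), (1, 135, 76), (-3, 135, 75)]
```

The claw lies on the bar: commanding 0.5 mm further down gives only 0.08 mm of motion, with force rising to 7 N. I'll unload, open and rise.

Emit:
move_arm(
  commands=[
    {"dx": 0, "dy": 0, "dz": 0.0006, "ax": 0, "ay": 0, "az": 0},
    {"dx": 0, "dy": 0, "dz": 0.0006, "ax": 0, "ay": 0, "az": 0},
  ],
)

```text
time_s: 11.22
position: [0.5355, 0.1526, 0.0917]
eef_rot: [0.842, 0.539, 0.001, -0.0]
wrist_force: [3.3, 2.2, 5.2]
finger_gap: 0.0117
finger_force: 30.0
```

Emit:
move_arm(
  commands=[
    {"dx": 0, "dy": 0, "dz": 0, "ax": 0, "ay": 0, "az": 0},
    {"dx": 0, "dy": 0, "dz": 0, "ax": 0, "ay": 0, "az": 0},
    {"dx": 0, "dy": 0, "dz": 0, "ax": 0, "ay": 0, "az": 0},
    {"dx": 0, "dy": 0, "dz": 0, "ax": 0, "ay": 0, "az": 0},
    {"dx": 0, "dy": 0, "dz": 0, "ax": 0, "ay": 0, "az": 0},
    {"dx": 0, "dy": 0, "dz": 0, "ax": 0, "ay": 0, "az": 0},
    {"dx": 0, "dy": 0, "dz": 0, "ax": 0, "ay": 0, "az": 0},
    {"dx": 0, "dy": 0, "dz": 0, "ax": 0, "ay": 0, "az": 0},
  ],
  grip=60,
)

```text
time_s: 11.88
position: [0.5348, 0.1517, 0.0913]
eef_rot: [0.842, 0.539, -0.0, -0.0]
wrist_force: [-0.4, -0.8, 0.5]
finger_gap: 0.0619
finger_force: 0.0
```

Emit:
move_arm(
  commands=[
    {"dx": 0, "dy": 0, "dz": 0.01, "ax": 0, "ay": 0, "az": 0},
    {"dx": 0, "dy": 0, "dz": 0.03, "ax": 0, "ay": 0, "az": 0},
    {"dx": 0, "dy": 0, "dz": 0.05, "ax": 0, "ay": 0, "az": 0},
    {"dx": 0, "dy": 0, "dz": 0.075, "ax": 0, "ay": 0, "az": 0},
    {"dx": 0, "dy": 0, "dz": 0.1, "ax": 0, "ay": 0, "az": 0},
    {"dx": 0, "dy": 0, "dz": 0.1, "ax": 0, "ay": 0, "az": 0},
  ],
)

```text
time_s: 12.38
position: [0.5379, 0.1525, 0.1975]
eef_rot: [0.842, 0.539, 0.005, 0.002]
wrist_force: [0.4, -0.8, 0.8]
finger_gap: 0.07
finger_force: 0.0
```

```bash
python3 st.py; python3 av.py | sed -n 2p; python3 - <<'E'
from h import *
Q=tom(cloud('side',np.load('side_d.npy')))
g=(abs(Q[...,0])<12)&(Q[...,1]>-60)&(Q[...,1]<80)&(Q[...,2]>100)&(Q[...,2]<185); k=Q[g]; k=k[np.argsort(-k[:,2])]; print(k[::4].round(0).astype(int).tolist())
E
```

```text
12.3833 [0.5379 0.1525 0.1975] [  1.9424 102.676  197.4929] F mould 0.7121101863991895 -0.518365527930489 0.7955154716218071 [-0.0002 -0.079  -0.0391] 0.07004594877698953 0.0
a,s [2.5972 0.6202] tip [116.0295 149.4434]
[(-5, 98, 97), (-5, 99, 91), (-6, 99, 95), (-1, 101, 59), (-5, 101, 93), (-5, 102, 96), (-5, 102, 87), (-6, 103, 85), (4, 103, 61), (0, 104, 61), (-5, 104, 98), (-6, 105, 96), (-5, 105, 89), (-5, 105, 86), (1, 105, 61), (-2, 106, 83), (-3, 106, 60), (2, 106, 82), (1, 106, 85), (-5, 106, 73), (5, 107, 83), (4, 107, 87), (-5, 107, 70), (-4, 107, 89), (-1, 107, 91), (3, 107, 92), (-2, 108, 95), (-6, 108, 98), (-6, 108, 95), (-5, 109, 85), (2, 109, 83), (0, 109, 98), (-6, 109, 82), (-2, 109, 83), (1, 110, 81), (4, 110, 83), (-4, 111, 82), (3, 112, 81), (6, 112, 83), (-2, 112, 82), (0, 113, 81), (4, 114, 82), (-5, 115, 83), (1, 116, 83), (-3, 116, 82), (3, 117, 81), (-1, 117, 81), (1, 117, 70), (-4, 118, 81), (3, 118, 72), (-5, 118, 79), (-2, 119, 80), (1, 119, 81), (5, 119, 79), (0, 120, 79), (4, 120, 77), (-4, 120, 79), (2, 122, 76), (-2, 122, 75), (4, 124, 76), (0, 124, 
[... 162 characters left out ...]
, (2, 131, 76), (-5, 131, 75), (5, 132, 74), (-3, 132, 77), (0, 133, 75), (-4, 133, 75), (5, 134, 76), (1, 135, 76)]
[[-2, 34, 165], [-8, 33, 164], [2, 36, 163], [4, 32, 162], [9, 36, 162], [-4, 39, 160], [-9, 34, 159], [-8, 36, 157], [-8, 28, 149], [4, 30, 146], [-8, 28, 143], [-8, 25, 138], [1, 27, 136], [-1, 25, 133], [-6, 24, 129], [-9, 20, 126], [2, 20, 122], [-4, 19, 119], [-8, 13, 114], [0, 16, 111], [-6, 15, 108], [-9, 4, 106], [-10, 12, 104], [-7, 12, 103], [11, 26, 100], [12, 15, 100]]h.py:37: RuntimeWarning: The iteration is not making good progress, as measured by the 
 improvement from the last ten iterations.
  def inv(pt,y,z,g): return fsolve(lambda q:cl(q[0],q[1],pt)-[y,z],g)
```

The claw stays down after release: tongue top 82 at y 115, lever end at about (33,162), so a≈1.95. Now I'll bring the closed fingers to the keeper side of the lever.

Emit:
move_arm(
  commands=[
    {"dx": -0.009, "dy": -0.017, "dz": 0, "ax": 0, "ay": 0, "az": 0},
    {"dx": -0.018, "dy": -0.0344, "dz": 0, "ax": 0, "ay": 0, "az": 0},
    {"dx": -0.018, "dy": -0.0344, "dz": 0, "ax": 0, "ay": 0, "az": 0},
    {"dx": -0.018, "dy": -0.0344, "dz": 0, "ax": 0, "ay": 0, "az": 0},
    {"dx": -0.018, "dy": -0.0344, "dz": 0, "ax": 0, "ay": 0, "az": 0},
    {"dx": -0.018, "dy": -0.0344, "dz": 0, "ax": 0, "ay": 0, "az": 0},
    {"dx": -0.018, "dy": -0.0344, "dz": 0, "ax": 0, "ay": 0, "az": 0},
    {"dx": -0.018, "dy": -0.0344, "dz": 0, "ax": 0, "ay": 0, "az": 0},
    {"dx": -0.018, "dy": -0.0344, "dz": 0, "ax": 0, "ay": 0, "az": 0},
    {"dx": -0.018, "dy": -0.0344, "dz": 0, "ax": 0, "ay": 0, "az": 0},
  ],
  grip=255,
)

```text
time_s: 13.52
position: [0.5169, 0.1176, 0.1913]
eef_rot: [0.842, 0.539, -0.0, 0.0]
wrist_force: [-1.0, 0.1, -0.1]
finger_gap: 0.0058
finger_force: 0.0
```

```bash
python3 st.py 2>/dev/null; python3 - <<'E'
from h import *
for a in (1.5,1.35,1.2,1.05,.9,.75,.6,.5,.4,.3,.2,.1,.05,0):
    C=np.array([0,79])+80*np.array([-np.cos(a),np.sin(a)])+3*np.array([np.sin(a),np.cos(a)])
    w=fromm(0,C[0]+16,C[1]); print(a,C+[16,0],w)
E
```

```text
13.5167 [0.5169 0.1176 0.1913] [ -2.44    62.1496 191.2804] F mould -0.9902469110032719 -0.29217135176653647 -0.09380552924529734 [ 0.0006 -0.0621  0.0256] 0.005844320953827554 0.0
a,s [2.3977 0.818 ] tip [ 99.8959 170.8848]
1.5 [ 13.3335 159.0118] [0.4987 0.0722 0.159 ]
1.35 [  1.4066 157.7149] [0.4937 0.0614 0.1577]
1.2 [-10.1925 154.6502] [0.4889 0.0508 0.1547]
1.05 [-21.2034 149.8866] [0.4843 0.0408 0.1499]
0.9 [-31.3788 143.531 ] [0.48   0.0316 0.1435]
0.75 [-40.4902 135.7262] [0.4762 0.0233 0.1357]
0.6 [-48.3329 126.6474] [0.4729 0.0162 0.1266]
0.5 [-52.7683 119.9868] [0.4711 0.0122 0.12  ]
0.4 [-56.5166 112.9167] [0.4695 0.0088 0.1129]
0.3 [-59.5404 105.5076] [0.4682 0.006  0.1055]
0.2 [-61.8093  97.8337] [0.4673 0.004  0.0978]
0.1 [-63.3008  89.9717] [0.4667 0.0026 0.09  ]
0.05 [-63.7501  85.9946] [0.4665 0.0022 0.086 ]
0 [-64.  82.] [0.4664 0.002  0.082 ]
```

Emit:
move_arm(
  commands=[
    {"dx": 0.002, "dy": -0.001, "dz": -0.012, "ax": 0, "ay": 0, "az": 0},
    {"dx": 0.002, "dy": -0.001, "dz": -0.025, "ax": 0, "ay": 0, "az": 0},
    {"dx": 0.002, "dy": -0.001, "dz": -0.039, "ax": 0, "ay": 0, "az": 0},
    {"dx": 0.002, "dy": -0.001, "dz": -0.039, "ax": 0, "ay": 0, "az": 0},
    {"dx": 0.002, "dy": -0.001, "dz": -0.039, "ax": 0, "ay": 0, "az": 0},
  ],
)

```text
time_s: 13.93
position: [0.5185, 0.1163, 0.152]
eef_rot: [0.842, 0.539, -0.001, -0.0]
wrist_force: [-0.5, -0.2, 0.0]
finger_gap: 0.0004
finger_force: 0.0
```

Emit:
move_arm(
  commands=[
    {"dx": -0.0012, "dy": -0.0025, "dz": 0, "ax": 0, "ay": 0, "az": 0},
    {"dx": -0.0023, "dy": -0.005, "dz": 0, "ax": 0, "ay": 0, "az": 0},
    {"dx": -0.0035, "dy": -0.0075, "dz": 0, "ax": 0, "ay": 0, "az": 0},
    {"dx": -0.0046, "dy": -0.01, "dz": 0, "ax": 0, "ay": 0, "az": 0},
    {"dx": -0.006, "dy": -0.013, "dz": 0, "ax": 0, "ay": 0, "az": 0},
    {"dx": -0.0074, "dy": -0.016, "dz": 0, "ax": 0, "ay": 0, "az": 0},
    {"dx": -0.0087, "dy": -0.019, "dz": 0, "ax": 0, "ay": 0, "az": 0},
    {"dx": -0.0101, "dy": -0.022, "dz": 0, "ax": 0, "ay": 0, "az": 0},
    {"dx": -0.0101, "dy": -0.022, "dz": 0, "ax": 0, "ay": 0, "az": 0},
  ],
)

```text
time_s: 14.68
position: [0.5082, 0.0935, 0.1522]
eef_rot: [0.842, 0.539, -0.001, 0.0]
wrist_force: [0.6, -0.1, 0.1]
finger_gap: 0.0006
finger_force: 0.1
```

```bash
cat > st2.py <<'E'
from h import *
o=bot.observe(); p=tom(o['position']); f=o['wrist_force']; print(o['time_s'],p,'F mould',f@E_X,f@E_Y,f[2],o['ft_torque'])
im,d=snap('side'); Q=tom(cloud('side',d))
g=(abs(Q[...,0])<12)&(Q[...,1]>-100)&(Q[...,1]<45)&(Q[...,2]>84)&(Q[...,2]<178)&(Q[...,1]<p[1]-12); k=Q[g]; k=k[np.argsort(-k[:,2])]; print('lever',k[:80:4].round(0).astype(int).tolist())
g=(abs(Q[...,0])<5)&(Q[...,1]>109)&(Q[...,1]<135)&(Q[...,2]>70)&(Q[...,2]<90); k=Q[g]; k=k[np.argsort(k[:,1])]; print('claw',k[:,1:].round(0).astype(int).tolist())
E
python3 st2.py
```

```text
14.6833 [ -0.3133  36.5766 152.2318] F mould 0.6238248440353468 0.19839468026378282 0.12413794099898054 [ 0.0213 -0.0882 -0.0706]
lever [[-9, 21, 176], [-5, 14, 169], [-11, 23, 163], [-8, 14, 156], [-7, 14, 153], [-3, 13, 146], [-10, 10, 142], [-5, 12, 141], [6, 12, 137], [0, 11, 134], [8, 10, 131], [0, 11, 130], [5, 11, 128], [-8, 10, 125], [7, 9, 122], [-8, 6, 120], [4, 9, 117], [-8, 3, 114], [6, 6, 111], [-5, 7, 109]]
claw [[110, 85], [110, 82], [110, 85], [112, 85], [112, 82], [113, 83], [113, 80], [114, 82], [114, 74], [114, 82], [115, 79], [115, 77], [115, 80], [115, 81], [116, 79], [121, 73], [121, 74], [122, 73], [123, 75], [126, 76], [127, 77], [127, 74], [127, 76], [128, 77], [129, 75], [129, 75], [129, 77], [131, 76], [131, 76], [133, 75], [133, 76], [134, 78], [135, 76]]
```

Emit:
move_arm(
  commands=[
    {"dx": -0.001, "dy": -0.0022, "dz": 0.001, "ax": 0, "ay": 0, "az": 0},
    {"dx": -0.002, "dy": -0.0044, "dz": 0.0015, "ax": 0, "ay": 0, "az": 0},
    {"dx": -0.003, "dy": -0.0066, "dz": 0.002, "ax": 0, "ay": 0, "az": 0},
    {"dx": -0.004, "dy": -0.0088, "dz": 0.003, "ax": 0, "ay": 0, "az": 0},
    {"dx": -0.005, "dy": -0.011, "dz": 0.004, "ax": 0, "ay": 0, "az": 0},
    {"dx": -0.006, "dy": -0.0132, "dz": 0.0045, "ax": 0, "ay": 0, "az": 0},
    {"dx": -0.007, "dy": -0.0154, "dz": 0.005, "ax": 0, "ay": 0, "az": 0},
    {"dx": -0.0082, "dy": -0.0178, "dz": 0.006, "ax": 0, "ay": 0, "az": 0},
    {"dx": -0.0097, "dy": -0.0212, "dz": 0.0065, "ax": 0, "ay": 0, "az": 0},
    {"dx": -0.0097, "dy": -0.0212, "dz": 0.0065, "ax": 0, "ay": 0, "az": 0},
  ],
)

```text
time_s: 15.57
position: [0.4989, 0.0726, 0.159]
eef_rot: [0.842, 0.539, 0.0, 0.0]
wrist_force: [-0.0, 2.5, -2.2]
finger_gap: 0.0008
finger_force: 1.0
```

```bash
python3 st2.py
```

```text
15.5667 [ -0.0321  13.8017 159.0275] F mould -1.0516158655622143 2.215051627783159 -2.175609852605876 [ 0.4113 -0.1381 -0.0118]
lever [[-11, 0, 177], [-9, -5, 170], [-9, -8, 168], [-8, -5, 163], [-6, -7, 157], [-5, -5, 155], [-8, -5, 151], [-2, -4, 148], [-10, -6, 146], [-2, -4, 145], [-6, -4, 141], [-9, -4, 139], [-9, -7, 138], [0, -2, 135], [-1, -5, 134], [4, -3, 132], [-7, -2, 130], [-3, -2, 128], [-6, -3, 126], [-9, -3, 124]]
claw [[110, 82], [111, 72], [111, 71], [111, 80], [111, 79], [111, 83], [111, 77], [112, 80], [113, 81], [113, 81], [120, 75], [120, 74], [121, 75], [123, 76], [123, 75], [123, 74], [124, 76], [126, 76], [126, 76], [127, 75], [128, 77], [128, 73], [129, 75], [129, 76], [130, 74], [132, 76], [132, 75], [133, 77], [134, 76], [135, 75]]
```

Emit:
move_arm(
  commands=[
    {"dx": -0.0017, "dy": -0.0038, "dz": -0.0003, "ax": 0, "ay": 0, "az": 0},
    {"dx": -0.0035, "dy": -0.0076, "dz": -0.0008, "ax": 0, "ay": 0, "az": 0},
    {"dx": -0.0052, "dy": -0.0113, "dz": -0.0013, "ax": 0, "ay": 0, "az": 0},
    {"dx": -0.0068, "dy": -0.0148, "dz": -0.0022, "ax": 0, "ay": 0, "az": 0},
    {"dx": -0.0084, "dy": -0.0183, "dz": -0.0032, "ax": 0, "ay": 0, "az": 0},
    {"dx": -0.01, "dy": -0.0218, "dz": -0.0044, "ax": 0, "ay": 0, "az": 0},
    {"dx": -0.0115, "dy": -0.0251, "dz": -0.0058, "ax": 0, "ay": 0, "az": 0},
    {"dx": -0.0131, "dy": -0.0285, "dz": -0.0074, "ax": 0, "ay": 0, "az": 0},
    {"dx": -0.0146, "dy": -0.0318, "dz": -0.0091, "ax": 0, "ay": 0, "az": 0},
    {"dx": -0.0146, "dy": -0.0318, "dz": -0.0091, "ax": 0, "ay": 0, "az": 0},
  ],
)

```text
time_s: 16.45
position: [0.4842, 0.0405, 0.1495]
eef_rot: [0.842, 0.539, -0.0, 0.0]
wrist_force: [1.0, 2.7, 0.4]
finger_gap: 0.0002
finger_force: 1.4
```

```bash
python3 st2.py
```

```text
16.45 [  0.0439 -21.5524 149.5281] F mould -0.20798871686352807 2.855986308746975 0.4248339351814965 [ 0.4956 -0.2025  0.052 ]
lever [[-11, -36, 177], [-11, -36, 166], [-4, -47, 159], [-8, -45, 156], [-8, -35, 152], [-5, -34, 148], [-6, -40, 145], [-8, -36, 142], [-7, -36, 132]]
claw [[109, 83], [110, 72], [110, 81], [110, 83], [110, 81], [111, 75], [111, 77], [112, 81], [112, 79], [112, 82], [114, 82], [118, 73], [119, 73], [120, 76], [121, 75], [121, 73], [121, 74], [122, 74], [124, 74], [124, 75], [124, 76], [125, 73], [125, 75], [127, 75], [127, 75], [128, 75], [129, 76], [130, 76], [131, 77], [132, 77], [133, 76], [133, 75], [133, 75]]
```

Emit:
move_arm(
  commands=[
    {"dx": -0.0021, "dy": -0.0046, "dz": -0.003, "ax": 0, "ay": 0, "az": 0},
    {"dx": -0.0041, "dy": -0.009, "dz": -0.006, "ax": 0, "ay": 0, "az": 0},
    {"dx": -0.006, "dy": -0.0132, "dz": -0.0098, "ax": 0, "ay": 0, "az": 0},
    {"dx": -0.0079, "dy": -0.0172, "dz": -0.0138, "ax": 0, "ay": 0, "az": 0},
    {"dx": -0.0096, "dy": -0.0209, "dz": -0.0183, "ax": 0, "ay": 0, "az": 0},
    {"dx": -0.0112, "dy": -0.0243, "dz": -0.0229, "ax": 0, "ay": 0, "az": 0},
    {"dx": -0.0122, "dy": -0.0264, "dz": -0.0262, "ax": 0, "ay": 0, "az": 0},
    {"dx": -0.0131, "dy": -0.0283, "dz": -0.0295, "ax": 0, "ay": 0, "az": 0},
    {"dx": -0.0131, "dy": -0.0283, "dz": -0.0295, "ax": 0, "ay": 0, "az": 0},
  ],
)

```text
time_s: 17.25
position: [0.4705, 0.0122, 0.1193]
eef_rot: [0.842, 0.539, -0.001, -0.0]
wrist_force: [0.2, -0.3, 0.8]
finger_gap: 0.0004
finger_force: 0.1
```

```bash
python3 st2.py
```

```text
17.25 [ -0.5725 -53.0132 119.3472] F mould 0.27554040097905724 -0.23580792353614044 0.7610135560324782 [-0.0486 -0.1278 -0.0066]
lever [[-11, -67, 154], [-11, -67, 132], [-10, -69, 124], [-6, -76, 121], [-7, -82, 118], [-9, -70, 116]]
claw [[109, 83], [109, 84], [109, 73], [110, 81], [110, 83], [110, 82], [111, 79], [112, 80], [112, 82], [120, 76], [120, 75], [121, 77], [122, 74], [122, 76], [122, 76], [124, 76], [124, 76], [124, 76], [125, 74], [126, 77], [127, 73], [127, 74], [128, 77], [129, 75], [130, 74], [131, 78], [131, 75], [132, 75], [132, 74], [133, 75], [135, 75], [135, 71]]
```

Emit:
move_arm(
  commands=[
    {"dx": -0.0008, "dy": -0.0016, "dz": -0.0032, "ax": 0, "ay": 0, "az": 0},
    {"dx": -0.0015, "dy": -0.0032, "dz": -0.0064, "ax": 0, "ay": 0, "az": 0},
    {"dx": -0.0021, "dy": -0.0046, "dz": -0.01, "ax": 0, "ay": 0, "az": 0},
    {"dx": -0.0027, "dy": -0.0059, "dz": -0.0138, "ax": 0, "ay": 0, "az": 0},
    {"dx": -0.0032, "dy": -0.007, "dz": -0.0176, "ax": 0, "ay": 0, "az": 0},
    {"dx": -0.0037, "dy": -0.008, "dz": -0.0215, "ax": 0, "ay": 0, "az": 0},
    {"dx": -0.004, "dy": -0.0087, "dz": -0.0255, "ax": 0, "ay": 0, "az": 0},
    {"dx": -0.0043, "dy": -0.0094, "dz": -0.0285, "ax": 0, "ay": 0, "az": 0},
    {"dx": -0.0043, "dy": -0.0094, "dz": -0.0285, "ax": 0, "ay": 0, "az": 0},
  ],
)

```text
time_s: 18.05
position: [0.4665, 0.0035, 0.091]
eef_rot: [0.842, 0.539, -0.001, -0.0]
wrist_force: [1.3, 0.2, 0.3]
finger_gap: 0.0005
finger_force: 0.0
```

```bash
python3 st2.py
```

```text
18.05 [ -0.5246 -62.5692  90.98  ] F mould 1.1502006964915963 0.7111161955009336 0.32401453629018445 [-0.0102 -0.0041 -0.009 ]
lever [[-10, -79, 118], [-11, -75, 108], [-8, -75, 100]]
claw [[109, 78], [109, 72], [110, 73], [110, 81], [110, 77], [111, 84], [111, 83], [111, 79], [112, 82], [118, 74], [120, 76], [121, 77], [121, 73], [122, 75], [123, 76], [124, 76], [124, 75], [124, 76], [125, 72], [126, 76], [126, 76], [126, 74], [128, 76], [128, 74], [130, 76], [131, 75], [131, 75], [133, 75], [133, 76], [134, 74], [134, 78], [135, 75]]
```

Emit:
move_arm(
  commands=[
    {"dx": -0.0002, "dy": -0.0003, "dz": -0.0015, "ax": 0, "ay": 0, "az": 0},
    {"dx": -0.0003, "dy": -0.0005, "dz": -0.003, "ax": 0, "ay": 0, "az": 0},
    {"dx": -0.0003, "dy": -0.0005, "dz": -0.0045, "ax": 0, "ay": 0, "az": 0},
    {"dx": -0.0003, "dy": -0.0005, "dz": -0.006, "ax": 0, "ay": 0, "az": 0},
    {"dx": -0.0003, "dy": -0.0005, "dz": -0.006, "ax": 0, "ay": 0, "az": 0},
    {"dx": -0.0003, "dy": -0.0005, "dz": -0.006, "ax": 0, "ay": 0, "az": 0},
  ],
)

```text
time_s: 18.6
position: [0.4667, 0.0031, 0.0857]
eef_rot: [0.842, 0.539, -0.0, -0.0]
wrist_force: [0.0, 0.2, -0.4]
finger_gap: 0.0005
finger_force: 0.0
```

```bash
python3 st2.py
```

```text
18.6 [ -0.1756 -62.7953  85.6883] F mould -0.0653935238771226 0.23448117484795114 -0.37536818284762385 [ 0.     -0.0599  0.0213]
lever [[-12, -81, 144], [-11, -78, 113], [-9, -81, 103], [-10, -76, 94]]
claw [[109, 83], [110, 77], [110, 75], [111, 74], [111, 80], [111, 83], [112, 80], [118, 75], [120, 75], [121, 74], [122, 73], [123, 75], [124, 78], [124, 76], [125, 75], [126, 76], [127, 74], [128, 75], [128, 77], [130, 77], [130, 76], [131, 76], [131, 76], [132, 75], [133, 76]]
```

Emit:
move_arm(
  commands=[
    {"dx": 0, "dy": 0, "dz": -0.001, "ax": 0, "ay": 0, "az": 0},
    {"dx": 0, "dy": 0, "dz": -0.002, "ax": 0, "ay": 0, "az": 0},
    {"dx": 0, "dy": 0, "dz": -0.003, "ax": 0, "ay": 0, "az": 0},
    {"dx": 0, "dy": 0, "dz": -0.003, "ax": 0, "ay": 0, "az": 0},
    {"dx": 0, "dy": 0, "dz": -0.003, "ax": 0, "ay": 0, "az": 0},
  ],
)

```text
time_s: 19.07
position: [0.4667, 0.0031, 0.0827]
eef_rot: [0.842, 0.539, -0.0, -0.0]
wrist_force: [0.3, 0.2, -0.8]
finger_gap: 0.0008
finger_force: 0.0
```

Emit:
move_arm(
  commands=[
    {"dx": 0, "dy": 0, "dz": -0.0007, "ax": 0, "ay": 0, "az": 0},
    {"dx": 0, "dy": 0, "dz": -0.0015, "ax": 0, "ay": 0, "az": 0},
    {"dx": 0, "dy": 0, "dz": -0.0015, "ax": 0, "ay": 0, "az": 0},
    {"dx": 0, "dy": 0, "dz": -0.0015, "ax": 0, "ay": 0, "az": 0},
  ],
)

```text
time_s: 19.4
position: [0.4668, 0.0031, 0.0813]
eef_rot: [0.842, 0.539, 0.0, 0.0]
wrist_force: [-0.2, -0.0, -0.1]
finger_gap: 0.0006
finger_force: 0.0
```

```bash
python3 st2.py | head -1
```

```text
19.4 [ -0.0881 -62.797   81.2732] F mould -0.21820202395714927 -0.1173138874910922 -0.06346551855314853 [-0.0128 -0.0313 -0.0026]
```

Emit:
move_arm(
  commands=[
    {"dx": 0, "dy": 0, "dz": -0.0007, "ax": 0, "ay": 0, "az": 0},
    {"dx": 0, "dy": 0, "dz": -0.0013, "ax": 0, "ay": 0, "az": 0},
    {"dx": 0, "dy": 0, "dz": -0.0013, "ax": 0, "ay": 0, "az": 0},
    {"dx": 0, "dy": 0, "dz": -0.0013, "ax": 0, "ay": 0, "az": 0},
  ],
)

```text
time_s: 19.78
position: [0.4668, 0.0031, 0.0806]
eef_rot: [0.842, 0.539, 0.0, 0.0]
wrist_force: [-1.5, 0.1, 5.3]
finger_gap: 0.0004
finger_force: 2.8
```

```bash
python3 st2.py | head -1
```

```text
19.7833 [ -0.0497 -62.8155  80.5797] F mould -1.4143992887239563 -0.5945991006910059 5.27840919631438 [-0.0429  0.2104 -0.0599]
```

Emit:
move_arm(
  commands=[
    {"dx": 0, "dy": 0, "dz": -0.0004, "ax": 0, "ay": 0, "az": 0},
    {"dx": 0, "dy": 0, "dz": -0.0004, "ax": 0, "ay": 0, "az": 0},
    {"dx": 0, "dy": 0, "dz": -0.0004, "ax": 0, "ay": 0, "az": 0},
  ],
)

```text
time_s: 20.08
position: [0.4668, 0.0031, 0.0804]
eef_rot: [0.842, 0.539, 0.0, 0.0]
wrist_force: [-1.8, -0.9, 8.2]
finger_gap: 0.0004
finger_force: 3.7
```

Emit:
move_arm(
  commands=[
    {"dx": 0, "dy": 0, "dz": 0.002, "ax": 0, "ay": 0, "az": 0},
    {"dx": 0, "dy": 0, "dz": 0.01, "ax": 0, "ay": 0, "az": 0},
    {"dx": 0, "dy": 0, "dz": 0.04, "ax": 0, "ay": 0, "az": 0},
    {"dx": 0, "dy": 0, "dz": 0.07, "ax": 0, "ay": 0, "az": 0},
    {"dx": -0.01, "dy": -0.01, "dz": 0.1, "ax": 0, "ay": 0, "az": 0},
    {"dx": -0.03, "dy": -0.04, "dz": 0.12, "ax": 0, "ay": 0, "az": 0},
    {"dx": -0.06, "dy": -0.07, "dz": 0.14, "ax": 0, "ay": 0, "az": 0},
    {"dx": -0.08, "dy": -0.1, "dz": 0.14, "ax": 0, "ay": 0, "az": 0},
    {"dx": -0.1, "dy": -0.12, "dz": 0.14, "ax": 0, "ay": 0, "az": 0},
    {"dx": -0.1, "dy": -0.15, "dz": 0.14, "ax": 0, "ay": 0, "az": 0},
  ],
)

```text
time_s: 20.92
position: [0.363, -0.1466, 0.2204]
eef_rot: [0.842, 0.539, -0.0, -0.0]
wrist_force: [0.2, 0.8, -0.9]
finger_gap: 0.0006
finger_force: 0.0
```

```bash
python3 - <<'E'
from rect import *
D=[]
for i in range(5):
    im,d=snap('side'); D.append(np.where(d>0,d,np.nan))
Q=tom(cloud('side',np.nanmedian(D,0)))
g=(abs(Q[...,0])<6)&(Q[...,1]>-100)&(Q[...,1]<135)&(Q[...,2]>70)&(Q[...,2]<110);k=Q[g];k=k[np.argsort(k[:,1])];print(k[:,1:].round(0).astype(int).tolist())
t,_=snap('top')
a=cv2.resize(im[165:285,225:365],(560,480),interpolation=cv2.INTER_CUBIC)
b=rect('top',t,57,20,75,-55,55,.25); b=cv2.resize(b,(240,480))
cv2.imwrite('pics/end.png',np.hstack([a,b])[:,:,::-1])
E
```

```text
[[-91, 82], [-89, 82], [-89, 82], [-87, 82], [-87, 83], [-87, 79], [-87, 80], [-86, 82], [-85, 79], [-85, 79], [-84, 80], [-83, 80], [-82, 80], [-81, 80], [-80, 79], [-80, 80], [-78, 80], [-77, 80], [-77, 79], [-77, 81], [-76, 79], [-75, 80], [-75, 79], [-73, 79], [-72, 80], [-70, 80], [-70, 80], [-70, 79], [-70, 81], [-68, 80], [-67, 80], [-66, 80], [-66, 80], [-65, 80], [-63, 81], [-63, 80], [-63, 80], [-61, 81], [-60, 80], [-59, 81], [-59, 81], [-59, 80], [-58, 80], [-56, 82], [-55, 81], [-55, 80], [-55, 80], [-54, 80], [-54, 80], [-51, 80], [-51, 72], [-51, 81], [-51, 79], [-50, 81], [-49, 81], [-48, 81], [-48, 70], [-48, 78], [-48, 79], [-47, 81], [-46, 80], [-45, 79], [-45, 80], [-43, 81], [-42, 81], [-41, 81], [-41, 81], [-40, 80], [-38, 82], [-38, 80], [-37, 81], [-37, 81], [-37, 80], [-35, 81], [-35, 80], [-34, 80], [-33, 81], [-33, 80], [-32, 80], [-31, 81], [-30, 80], [-28, 82], [-28, 79], [-27, 82], [-26, 81], [-26, 81], [-26, 80], [-25, 81], [-24, 81], [-22, 81], [-22, 80], [-22, 81], [-21, 77], [-21, 80], [-21, 79], [-19, 74], [-18, 73], [-18, 70], [-15, 82], [-5, 84], 
[... 1381 characters left out ...]
0], [96, 105], [96, 83], [97, 110], [97, 106], [97, 83], [97, 108], [97, 83], [97, 77], [98, 82], [98, 84], [99, 83], [100, 84], [100, 84], [101, 76], [102, 84], [102, 84], [103, 84], [103, 84], [103, 83], [104, 75], [104, 84], [106, 84], [106, 84], [107, 83], [108, 85], [108, 83], [108, 80], [109, 83], [109, 72], [109, 71], [110, 82], [110, 84], [110, 73], [110, 82], [111, 79], [111, 78], [111, 80], [111, 83], [119, 75], [120, 76], [120, 75], [120, 76], [121, 74], [123, 76], [124, 76], [124, 76], [125, 77], [125, 76], [126, 75], [126, 76], [127, 75], [128, 76], [128, 75], [129, 75], [129, 76], [130, 76], [131, 74], [131, 76], [132, 77], [132, 74], [133, 76], [133, 75], [134, 75], [135, 77]]
```

View pics/end.png

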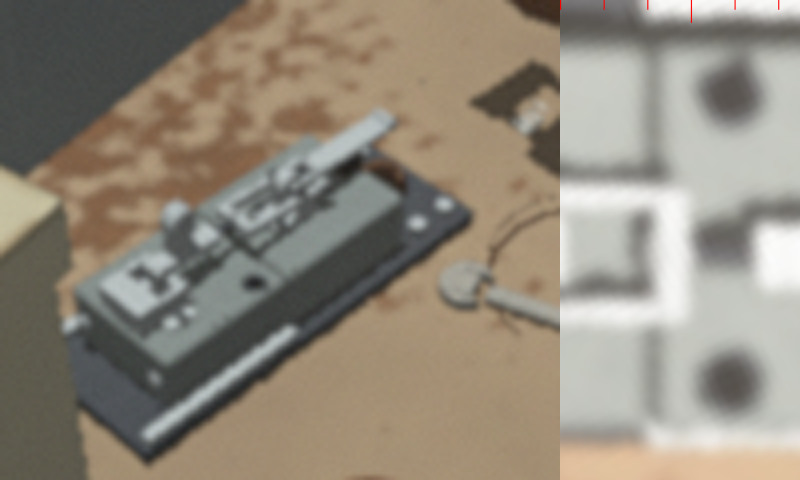

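The end picture shows the lever lying level (z≈80.5 along its length), the tongue on the bar at z≈84, and a thin parting line. I'll check the gap by comparing the first and last top views.

```bash
python3 - <<'E'
from rect import *
A=cv2.imread('pics/top0.png')[:,:,::-1].copy(); B=np.load('top_im.npy'); 
for nm,(y0,y1,x0,x1) in dict(fixedEndRef=(-85,-45,-40,40),movEnd=(125,160,-35,35),guardEnd=(126,146,-14,14),holeM=(45,75,20,45),holeM2=(45,75,-45,-20)).items():
    a,b=[cv2.cvtColor(rect('top',i,57,y0,y1,x0,x1,.25),cv2.COLOR_RGB2GRAY).astype(np.float32)[25:] for i in(A,B)]
    s,r=cv2.phaseCorrelate(a,b,cv2.createHanningWindow(a.shape[::-1],cv2.CV_32F)); print(nm,'shift y mm',s[0]*.25,'resp',r)
for i in (A,B):
    for x in((25,40),(-40,-25)):
        r=cv2.cvtColor(rect('top',i,57,32,54,*x,.5),cv2.COLOR_RGB2GRAY)[24:].mean(0); print(x,r[::2].round().astype(int))
E
```

```text
fixedEndRef shift y mm -0.03740503087932723 resp 0.2140811454852422
movEnd shift y mm -0.032698070204041585 resp 0.3564617162466877
guardEnd shift y mm -0.020206260323250902 resp 0.6935982510778639
holeM shift y mm -0.03279867799817637 resp 0.6276665623982748
holeM2 shift y mm -0.02250093805599107 resp 0.7311366024017334
(25, 40) [193 193 193 193 192 187 181 170 158 148 142 143 149 160 173 183 190 195
 197 196 192 186]
(-40, -25) [199 199 199 198 195 189 177 161 143 127 121 126 140 158 174 184 191 194
 193 192 188 181]
(25, 40) [194 194 195 194 192 188 182 173 163 156 157 166 178 187 193 197 197 195
 191 183 172 162]
(-40, -25) [200 200 200 199 196 190 180 166 155 149 152 163 175 184 192 195 196 197
 196 193 190 180]
```

The parting line's keeper-side edge moved about 2 mm towards -y. The hook end sits at y≈111.5, against 101 if the spring were unstretched. That is roughly 9 mm of stretch, far more pull than the 3 N of friction, so the gap is shut. I'm handing in.

```bash
python3 -c "
from bench import bot
print(bot.hand_in())"
```

```text
the job is handed in; nothing more can be done
None
```

The latch is closed and handed in: the claw lies over the keeper bar, the lever is level on its rubber rest, and the robot has let go and touches nothing. I read the gap as shut from about 9 mm of spring stretch and a narrower parting line, because one image-shift check showed no movement of the half.

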